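# Stopper the sample tubes and load the dry-block heater

## Robot

A 6-joint arm with a two-finger parallel gripper is mounted at the origin on the work surface. World frame = base frame: x ahead of the robot, y to its left, z up, the work surface at z = 0. Lengths are in mm, angles in rad, forces in N, time in s.
With the tool pointing down it reaches from about 400 to 925 mm from the base axis. Payload 12.5 kg.
Tool frame: the origin (TCP) lies where the fingers leave the gripper's body, on its centre line; the fingertips stand 78 mm ahead of it and the grasp point (between the pads) lies 59 mm ahead of it (env.tip_extent is the distance from the TCP to the fingertips, in mm); z points along the fingers, y is the direction in which the jaws open and shut (so a half turn about z gives the same grasp; the last joint's range is limited). The gripper opens to 95 mm and grips with 3 to 60 N. Pads are 20 mm wide; open, the fingers measure 119 mm over their backs; the gripper's body (75 mm by 180 mm) begins 59 mm behind the grasp point.
Start: joints at [1.083, 0.491, 1.559, -0, 1.092, -0.106], TCP at [232.851, 580.016, 292.261] pointing down, gripper open.
Joint ranges: [-3.1, 3.1], [-0.84, 2.19], [0.05, 2.79], [-1.13, 4.28], [0.06, 2.93], [-2.69, 2.69]. Speed limits (rad/s): [2.22, 2.22, 2.79, 3.14, 3.14, 3.14].

## Interface

Orientations are given as [roll, pitch, yaw] about the fixed x, y, z axes, in that order (R = Rz(yaw) Ry(pitch) Rx(roll)).
In Python, from cell import env gives the robot as it stands. The module is installed in compiled form; this text tells all that it offers.
- The arm moves only by the tool play_rows, never from a script. Its argument "targets" is a list of rows, each an object with "linear": the shift along the tool's x, y, z in mm, a list of three; "turn": the turn about the tool's z in rad. A call has 1 to 20 rows; each row is the pose to reach, as a shift and turn from the pose commanded when the call began, along the tool's axes at that moment; what a row does not reach only later rows make up. A row lasts 1/8 s, in which the tool goes at most 62.5 mm and 10.7 degrees, less where a joint would pass 70% of its speed; a pose out of reach is approached as far as the arm can. A call with a gripper value outside its range is refused whole. "hand" is the finger opening in mm, from 0 to 95.1, set as the call begins (left out, the last holds). The fingers move at their own pace and stop on an object; the grip force is fixed at half the most. Time passes only in rows, so rows that repeat a pose let the fingers close. It gives the time, the measured TCP pose, the force and the opening at its end, in the units of the state.
- env.state(): the state, without advancing time (a new reading comes with each control period).
- env.read_camera(name): name is "scene" or "top"; returns (picture, depth): 400x640x3 uint8, red, green, blue; 400x640 float32, mm along the optical axis (not along the pixel's ray), 0 where there is no reading.
- env.camera_params(name): a dict with "fx", "fy", "cx", "cy" (pixels), "k1" (the pictures are not rectified: a ray, as slopes to the right and down, at radius r is drawn at 1 + k1 r^2 times it, then the intrinsics apply), "R" (3x3) and "t" (3): a world point X has camera coordinates R X + t. Camera axes: x right, y down, z forward; pixel columns grow to the right and rows downward; lengths in mm; the calibration is good to about 2 mm. A picture is of the moment at which its call begins. camera_params takes no time and is no camera call.
- env.job_done(): hands the job in, once; it reports no verdict.
The state is a dict: "t": time; "joints": joint angles; "qvel": joint speeds; "tau": joint torques, N m; "eef_pos": TCP position; "tcp_rot": TCP orientation; "ft_force": force on the tool from outside, world axes, zero at the start; "moment": the same for the moment, N m; "opening": opening from 0.0 (shut) to 1.0 (fully open).
Only numpy, scipy, OpenCV 4.12 (cv2) and the standard library are available. Lean on these libraries where they do the work, as an engineer would, in place of code of your own. Each camera call takes 0.05 s, during which the arm holds its last target.

## Task

Get the samples heating: first fit the aluminium tube block into the heater's well, jiggling it until its groove takes the key and it drops fully home. Then stand every sample tube from the rack upright, right down in the block, each closed with the stopper that fits it (try them: the right one goes in a little over half of its taper, straight, neither sinking to its head nor perching high), and with all of them loaded press the start button. Keep the tubes upright throughout and do not disturb the other things on the bench.

Things in the scene. Friction and masses are not known exactly. Their poses are not given: they have to be found in the camera images.
- heater_well (a point): mm: middle of the floor of the heater's well. Heater: light grey case 240 x 190 x 80 high, fixed. Well in its top: 53 (x) by 133 (y), 36 deep, floor 44 above the bench. A dark upright key rib, 8 wide, stands 6 out from the middle of the +y end wall, full depth. This point has the well's axes
- block_center (a point): mm: loose aluminium tube block 50 (x) by 130 (y) by 66 high, 0.8 kg; point: its middle, half-way up. Goes into the well one way round, 1.5 play on each side. Three round wells in its top, 31 wide, 48 deep, at y -44, -4, +36. Fully home it stands 30 above the case, this point 33 above the well's floor
- block_groove (a point): mm: top of the upright groove, 11 wide and 8 deep, down the middle of the block's +y end, full height: it takes the key rib in the heater's well
- rack_top (a point): mm: middle of the top of the mauve tube rack, fixed: 60 (x) by 190 (y) by 50 high, four holes 31.5 wide, 44 deep, in a row along y, 44 apart
- tube_A_center (a point): tube A, mm: milky round tube, 108 long, 29 outside, rounded foot, open top. At the start upright in the rack, or absent (no value); two or three of A to D are there. Point: half-way up on the axis, 54 below the mouth; z to the mouth. Bores are 17, 19, 21 and 23, each once among A to D; the letter does not tell which
- tube_B_center (a point): tube B, mm: milky round tube, 108 long, 29 outside, rounded foot, open top. At the start upright in the rack, or absent (no value); two or three of A to D are there. Point: half-way up on the axis, 54 below the mouth; z to the mouth. Bores are 17, 19, 21 and 23, each once among A to D; the letter does not tell which
- tube_C_center (a point): tube C, mm: milky round tube, 108 long, 29 outside, rounded foot, open top. At the start upright in the rack, or absent (no value); two or three of A to D are there. Point: half-way up on the axis, 54 below the mouth; z to the mouth. Bores are 17, 19, 21 and 23, each once among A to D; the letter does not tell which
- tube_D_center (a point): tube D, mm: milky round tube, 108 long, 29 outside, rounded foot, open top. At the start upright in the rack, or absent (no value); two or three of A to D are there. Point: half-way up on the axis, 54 below the mouth; z to the mouth. Bores are 17, 19, 21 and 23, each once among A to D; the letter does not tell which
- stopper_1_center (a point): stopper 1, mm: off-white slippery plastic, 38 tall: tapered plug 22 long under a round head 30 wide, 16 high. Starts on the bench, on its narrow end. Point: half-way up on the axis, 19 above the narrow end; z to the head. One plug each for bores 17, 19, 21, 23 among 1 to 4 (all present); the number does not tell which. A plug widens evenly by 8.8, its narrow end 4 under its bore
- stopper_2_center (a point): stopper 2, mm: off-white slippery plastic, 38 tall: tapered plug 22 long under a round head 30 wide, 16 high. Starts on the bench, on its narrow end. Point: half-way up on the axis, 19 above the narrow end; z to the head. The one that fits goes a little over half in, about 10 of plug showing between rim and head: its point 62 above the tube's
- stopper_3_center (a point): stopper 3, mm: off-white slippery plastic, 38 tall: tapered plug 22 long under a round head 30 wide, 16 high. Starts on the bench, on its narrow end. Point: half-way up on the axis, 19 above the narrow end; z to the head. In a bore one size too small for it: point 67 above the tube's; two or three sizes: it hardly enters, 71 to 73
- stopper_4_center (a point): stopper 4, mm: off-white slippery plastic, 38 tall: tapered plug 22 long under a round head 30 wide, 16 high. Starts on the bench, on its narrow end. Point: half-way up on the axis, 19 above the narrow end; z to the head. In a bore one size too wide for it: point 57 above the tube's; two or three sizes: it drops to its head, 51
- start (a joint): travel of the heater's start button, m: 0 is up, 0.006 fully down; springs back; fully down takes about 4 N
- start_top (a point): mm: middle of the top of the start button: white, round, 22 across, facing up, on the blue-grey panel on the heater's top, 108 from the well's middle towards -x and 55 to +y; it stands 22 above the case
- petri_dish: closed Petri dish, 90 across, 16 high (mm); a bystander, leave it alone; origin at the centre of its underside
- reagent: small amber jar with grey cap, 48 across, 85 high (mm); a bystander, leave it alone; origin at the centre of its underside
- tip_box: grey pipette-tip box 88 x 123 x 65 (mm); a bystander, leave it alone; origin at the centre of its underside
- forceps: steel forceps, 120 long, lying flat (mm); a bystander, leave it alone; origin at the centre of its underside
- marker: marker pen, 130 long, lying (mm); a bystander, leave it alone; origin at the centre of its underside
- timer: white bench timer 60 x 60 x 18 (mm); a bystander, leave it alone; origin at the centre of its underside
Mind the look-alikes: they are no part of the job. Leave any blue look-alike of the part that bears stopper_3_center alone. Leave any blue look-alike of the part that bears tube_C_center alone.

How it is judged:
By the outcome, as a careful person would: the job done as asked, in the order asked, and still so for the second after the job is handed in, with the robot touching nothing.
Of tube_A, tube_B, tube_C, tube_D only 2 to 3 are there at a start; the rules pass over those that are not, and their reading is None.
At some moment in a run one of block may be knocked a few centimetres aside while the robot is not near it.
It also fails if it takes over 210 s, if anything falls off the work surface, if the arm or the gripper's body presses on something with over 40 N, if the wrist force passes 120 N, or if a joint passes its speed limit or range.

## Working session

There is one attempt and no reset: what is moved stays moved. The work goes in short steps, Python scripts to look and compute and a tool call to move; the robot and the scene stay as the last step left them, time stands still between calls to the robot, and variables do not carry over. Pictures are saved under pics/ and viewed, and the job is handed in when it is done.

Besides the shell and the picture viewer there is one more tool, called after "Emit:" as name(argument=value, ...) on one line, values as JSON. play_rows: Moves the arm, as the interface text tells. Its arguments: {"type":"object","properties":{"targets":{"type":"array","items":{"type":"object","properties":{"linear":{"type":"array","items":{"type":"number"}},"turn":{"type":"number"}}}},"hand":{"type":"number"}},"required":["targets"]}

```bash
mkdir -p pics; ls; python3 - <<'E'
from cell import env
import cv2, numpy as np
print(env.state(), env.tip_extent)
for n in ("scene","top"):
    p,d=env.read_camera(n); cv2.imwrite(f"pics/{n}0.png",p[:,:,::-1]); np.savez(f"{n}0.npz",p=p,d=d)
    print(n,env.camera_params(n))
E
```

```text
pics
{'t': 0.0, 'joints': array([ 1.08341570e+00,  4.91575590e-01,  1.55946939e+00,  5.15565911e-06,
        1.09170385e+00, -1.05605584e-01]), 'qvel': array([ 0.0014045 ,  0.00012072,  0.00221918,  0.0002116 , -0.00026871,
       -0.00105453]), 'tau': array([-2.79250850e-05, -6.12619114e+01, -2.58198380e+01,  6.92574657e-02,
        4.81156097e-02, -1.01840021e-04]), 'eef_pos': array([232.7586117 , 579.86351202, 291.64487369]), 'tcp_rot': array([-3.14044339e+00, -1.26419417e-04,  2.75981516e+00]), 'ft_force': array([-0.17444567, -0.57460555, -0.0550848 ]), 'moment': array([-0.00893137,  0.0172104 ,  0.01459036]), 'opening': 1.0016588235055344} 77.60000000000001
scene {'fx': 453.9504633317141, 'fy': 453.9504633317141, 'cx': 318.43579574462774, 'cy': 199.46676341276913, 'k1': 0.010264653415328612, 'R': array([[-0.20138806,  0.979427  ,  0.01286896],
       [ 0.60105684,  0.13394072, -0.78790263],
       [-0.77341679, -0.15093921, -0.61566536]]), 't': array([   3.84879222, -278.12565108, 1588.45561594])}
top {'fx': 366.6661189214232, 'fy': 366.6661189214232, 'cx': 325.1867272827809, 'cy': 199.39383263325195, 'k1': -0.06792055561765557, 'R': array([[-0.02215305, -0.99966501, -0.01338324],
       [-0.98866969,  0.02389337, -0.14819363],
       [ 0.14846375,  0.00994866, -0.98886781]]), 't': array([135.64720721, 546.84548314, 879.85021965])}
```

View pics/scene0.png

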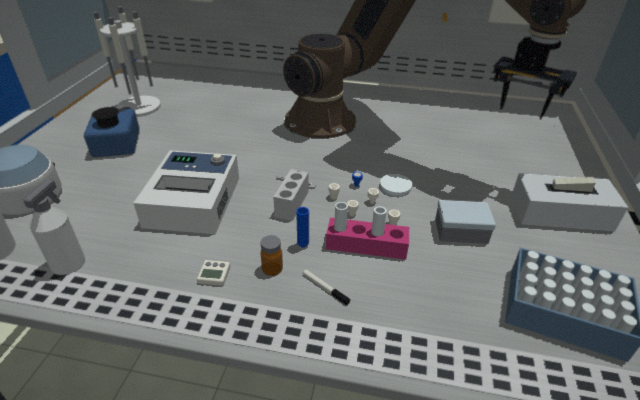

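View pics/top0.png

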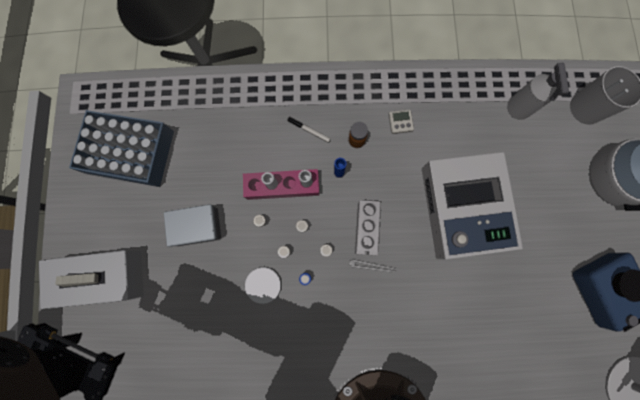

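```bash
cat > h.py <<'E'
import numpy as np, cv2, os
P={}
def load(n,tag):
    z=np.load(f"{n}{tag}.npz"); return z['p'],z['d']
def snap(n,tag):
    from cell import env
    p,d=env.read_camera(n); np.savez(f"{n}{tag}.npz",p=p,d=d); return p,d
def cam(n):
    from cell import env
    return env.camera_params(n)
def rays(n,uv):
    c=cam(n); uv=np.asarray(uv,float).reshape(-1,2)
    xd=np.c_[(uv[:,0]-c['cx'])/c['fx'],(uv[:,1]-c['cy'])/c['fy']]
    x=xd.copy()
    for _ in range(20):
        x=xd/(1+c['k1']*(x**2).sum(1,keepdims=True))
    R=c['R'];t=c['t']
    return -R.T@t, np.c_[x,np.ones(len(x))]@R
def plane(n,uv,z):
    C,D=rays(n,uv); return C+D*((z-C[2])/D[:,2])[:,None]
def withdepth(n,d):
    h,w=d.shape; vv,uu=np.mgrid[:h,:w]
    C,D=rays(n,np.c_[uu.ravel(),vv.ravel()]); return (C+D*d.reshape(-1,1)).reshape(h,w,3)
def proj(n,X):
    c=cam(n); X=np.asarray(X,float).reshape(-1,3); p=X@c['R'].T+c['t']; x=p[:,:2]/p[:,2:]
    x=x*(1+c['k1']*(x**2).sum(1,keepdims=True)); return x*[c['fx'],c['fy']]+[c['cx'],c['cy']]
def crop(p,name,x0,y0,x1,y1,s):
    cv2.imwrite(name,cv2.resize(p[y0:y1,x0:x1,::-1],None,fx=s,fy=s,interpolation=cv2.INTER_CUBIC))
E
python3 - <<'E'
from h import *
for n in("scene","top"): print(rays(n,[0,0])[0])
p,d=load("top","0"); crop(p,"pics/t1.png",230,140,530,290,2.6)
crop(p,"pics/t2.png",230,140,400,290,4)
p,d=load("scene","0"); crop(p,"pics/s1.png",130,140,420,280,2.7)
E
```

```text
[1396.48266372  273.24296818  758.77162906]
[413.02868704 113.78245677 952.90997081]
```

View pics/t1.png

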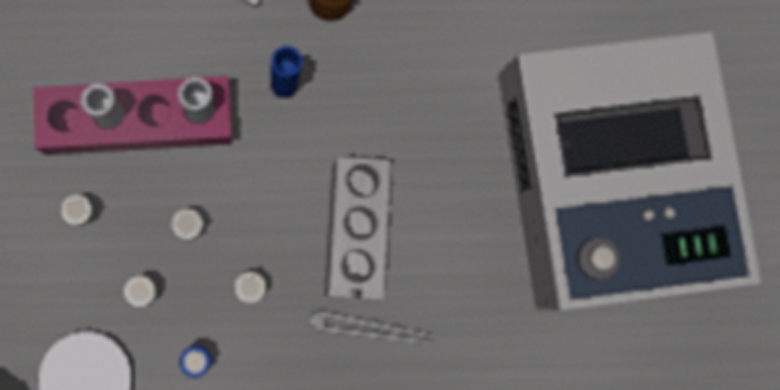

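View pics/s1.png

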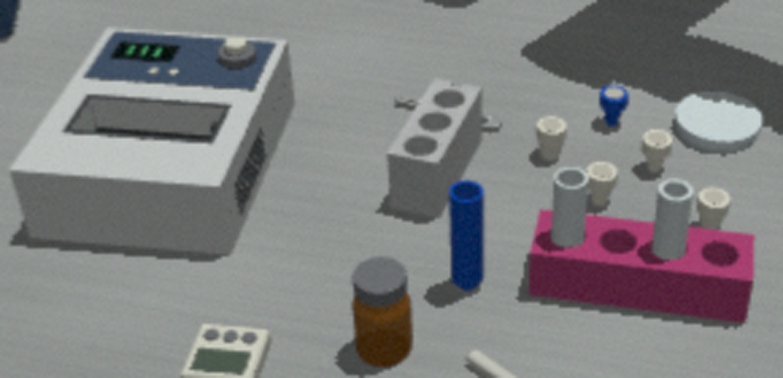

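View pics/t2.png

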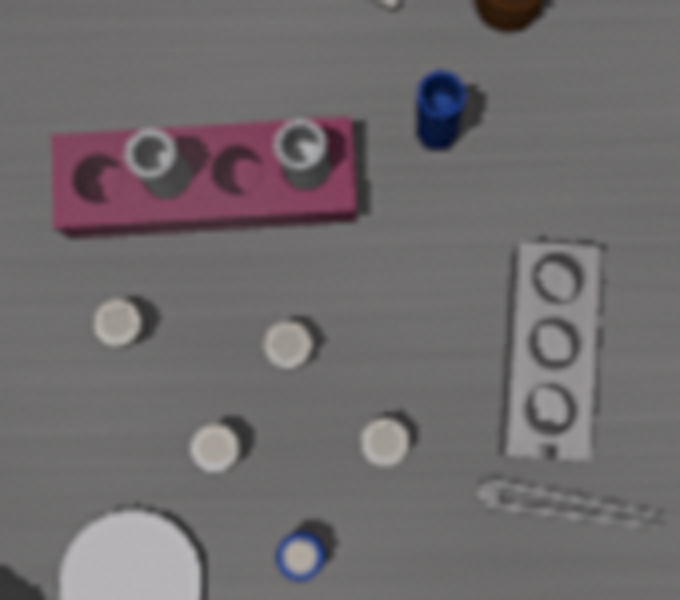

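```bash
python3 - <<'E'
from h import *
p,d=load("top","0"); crop(p,"pics/t3.png",425,150,525,260,6)
X=withdepth("top",d)
np.set_printoptions(precision=1,suppress=True,linewidth=160)
# depth samples
for nm,(u,v) in dict(bench=(300,350-90),case=(470,170),panel=(470,235),button=(460,239),well=(470,193),block=(369,198),block2=(367,245),rack=(250,175),s1=(260,220),s2=(302,226),s3=(284,251),s4=(326,250),forc=(370,266)).items(): print(nm,X[v,u],p[v,u])
p,d=load("scene","0"); crop(p,"pics/s3.png",130,145,250,235,6); crop(p,"pics/s4.png",320,165,440,265,6)
E
```

```text
bench [400.  191.7  -1.3] [109 108 107]
case [ 608.1 -233.6   81. ] [146 144 144]
panel [ 449.7 -220.2   82.5] [54 62 76]
button [ 440.3 -188.8  101.1] [164 159 152]
well [ 556.4 -241.9   47.6] [36 35 38]
block [557.4   7.9  -2.8] [111 111 110]
block2 [434.1  19.9  18.1] [93 91 93]
rack [615.5 311.6  50.3] [128  71  93]
s1 [501.9 287.9  38.7] [157 152 144]
s2 [484.4 182.3  39.5] [156 150 144]
s3 [423.4 227.8  39.8] [167 160 154]
s4 [423.7 123.8  37.8] [160 155 148]
forc [380.8  12.4   0.5] [93 92 92]
```

View pics/t3.png

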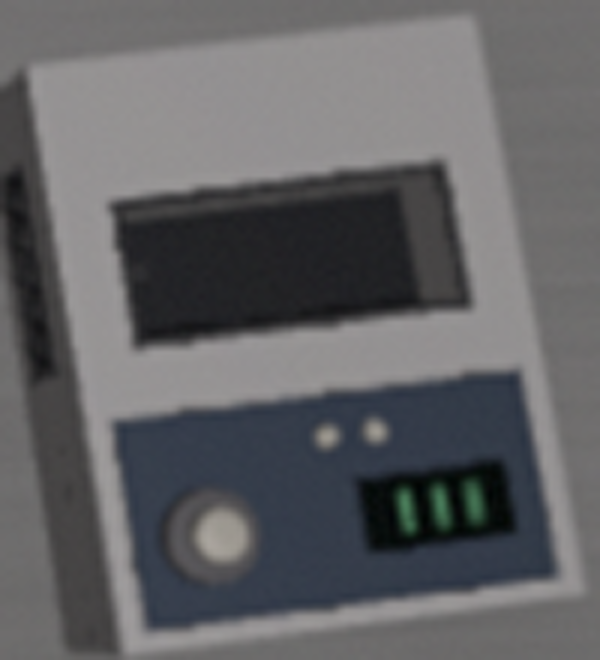

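View pics/s3.png

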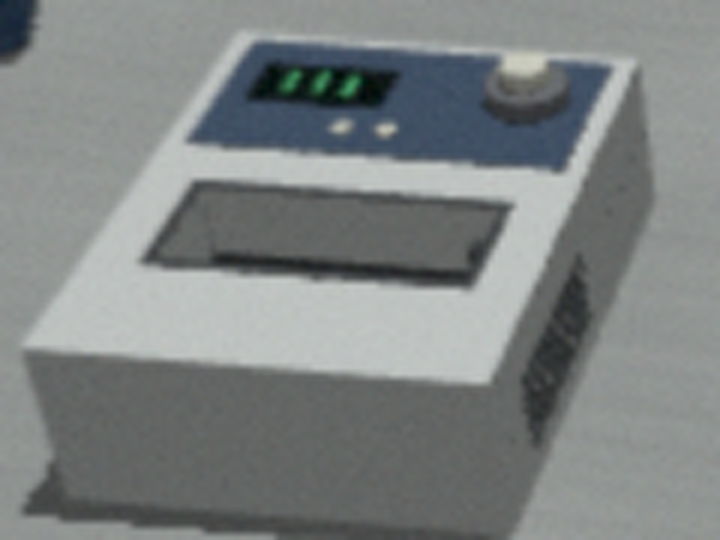

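View pics/s4.png

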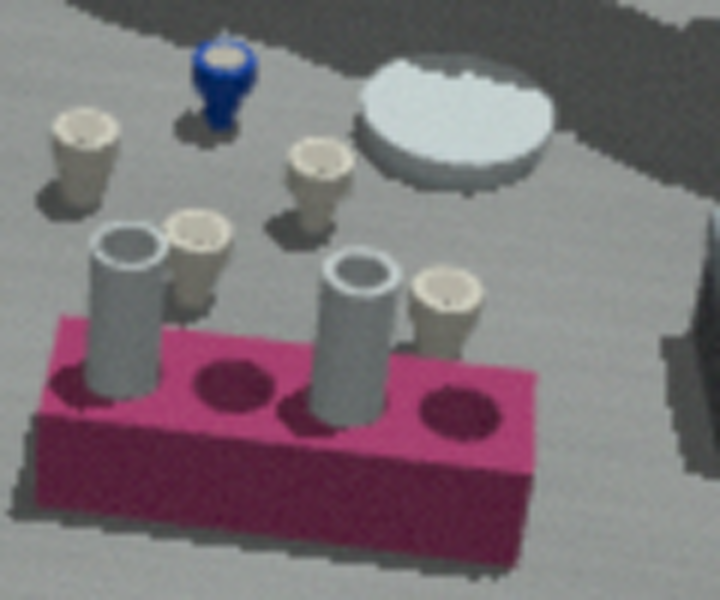

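```bash
cat >> h.py <<'E'
def region(n,p,box,s,fn,z):
    x0,y0,x1,y1=box
    c=cv2.resize(p[y0:y1,x0:x1],None,fx=s,fy=s,interpolation=cv2.INTER_LINEAR)
    m=fn(c.astype(int)).astype(np.uint8)
    cs,_=cv2.findContours(m,cv2.RETR_EXTERNAL,cv2.CHAIN_APPROX_NONE)
    k=max(cs,key=cv2.contourArea).reshape(-1,2)
    uv=(k+0.5)/s-0.5+[x0,y0]
    return uv,plane(n,uv,z),m
def rect(W):
    import math
    r=cv2.minAreaRect(W[:,:2].astype(np.float32)); return r
E
cat > m1.py <<'E'
from h import *
np.set_printoptions(precision=1,suppress=True,linewidth=160)
def gray(c): return c.sum(2)/3
for n,box,th in (("top",(438,172,510,212),88),("scene",(150,170,222,196),None)):
    p,d=load(n,"0")
    if th is None:
        x0,y0,x1,y1=box; g=p[y0:y1,x0:x1].mean(2); th=(np.percentile(g,90)+np.percentile(g,30))/2
        print("th",th,np.percentile(g,[5,30,50,70,90]))
    uv,W,m=region(n,p,box,6,lambda c:gray(c)<th,80)
    cv2.imwrite(f"pics/m_{n}.png",m*255)
    print(n,"well",rect(W), uv.min(0),uv.max(0))
    print(np.array(cv2.boxPoints(rect(W))))
p,d=load("top","0")
print("button", region("top",p,(452,230,470,248),6,lambda c:gray(c)>135,102)[1].mean(0))
for box in ((440,160,500,170),): pass
E
python3 m1.py
```

```text
top well ((553.9318237304688, -237.1136474609375), (61.36328125, 141.1547088623047), 5.735208034515381) [443.2 176.8] [502.8 207.2]
[[ 516.4 -170. ]
 [ 530.5 -310.4]
 [ 591.5 -304.3]
 [ 577.4 -163.8]]
th 146.16666666666666 [ 70.4  99.7 137.2 190.3 192.7]
scene well ((553.1339111328125, -236.70718383789062), (66.04731750488281, 143.45248413085938), 5.491683483123779) [152.8 174.4] [215.1 192.8]
[[ 513.4 -168.5]
 [ 527.1 -311.3]
 [ 592.9 -304.9]
 [ 579.1 -162.1]]
button [ 440.4 -192.1  102. ]
```

```bash
cat > m2.py <<'E'
from h import *
import sys
tag=sys.argv[1] if len(sys.argv)>1 else "0"
np.set_printoptions(precision=1,suppress=True,linewidth=160)
g=lambda c:c.sum(2)/3
p,d=load("top",tag)
X=withdepth("top",d)
m=(abs(X[:,:,2]-66)<8)&(X[:,:,1]>-60)&(X[:,:,1]<90)&(X[:,:,0]>380)&(X[:,:,0]<640)
print(m.sum(), rect(X[m]) )
uv,W,mm=region("top",p,(345,190,395,265),8,lambda c:g(c)>128,66); cv2.imwrite("pics/m_b.png",mm*255)
r=rect(W);print("block",r); print(cv2.boxPoints(r))
p,d=load("scene",tag)
print("scene col",p[185,292],p[200,285])
uv,W,mm=region("scene",p,(270,165,315,205),8,lambda c:g(c)>150,66); cv2.imwrite("pics/m_bs.png",mm*255)
r=rect(W);print("block",r)
crop(p,"pics/sb.png",260,160,330,225,8)
E
python3 m2.py
```

```text
779 ((527.3333740234375, 29.801998138427734), (239.3386688232422, 83.22101593017578), 11.522768020629883)
block ((475.746826171875, 20.302661895751953), (49.2034797668457, 128.67832946777344), 84.77709197998047)
[[409.4   1.7]
 [537.6 -10.1]
 [542.1  38.9]
 [413.9  50.7]]
scene col [88 89 90] [92 94 92]
block ((485.89251708984375, 11.246021270751953), (65.98255920410156, 163.01394653320312), 84.34693908691406)
```

View pics/m_b.png

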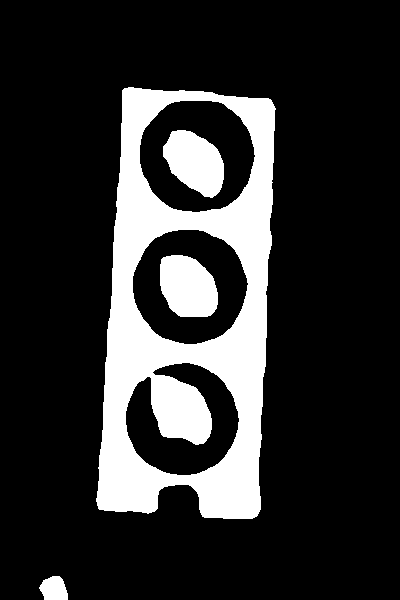

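View pics/sb.png

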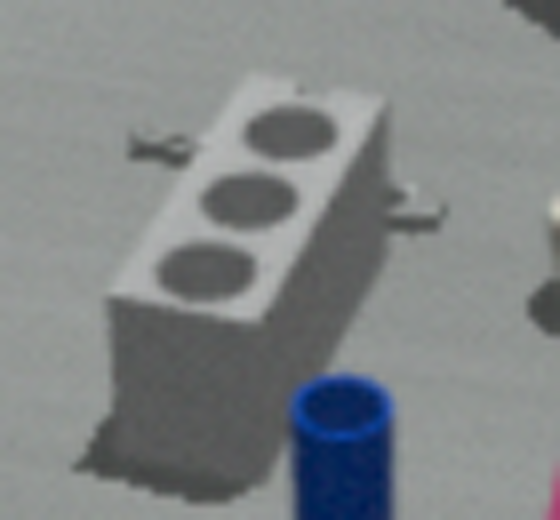

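View pics/m_bs.png

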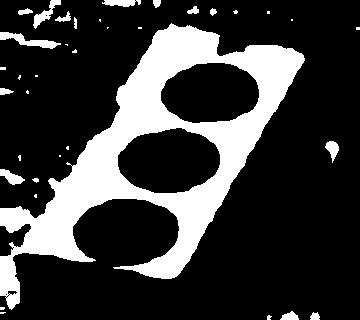

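```bash
cat > go.py <<'E'
# usage: go.py x y z yaw(rad) : prints shift from measured pose
import sys; from cell import env; import numpy as np
def wrap(a): return (a+np.pi)%(2*np.pi)-np.pi
s=env.state(); p=s['eef_pos']; yaw=s['tcp_rot'][2]
print("t %.2f pos %s yaw %.4f F %s op %.3f j %s"%(s['t'],np.round(p,1),yaw,np.round(s['ft_force'],1),s['opening'],np.round(s['joints'],2)))
a=[float(v) for v in sys.argv[1:]]
while a:
    x,y,z,w=a[:4]; a=a[4:]
    d=np.array([x,y,z])-p; c,sn=np.cos(yaw),np.sin(yaw)
    print("lin [%.1f, %.1f, %.1f] turn %.4f"%(c*d[0]+sn*d[1], sn*d[0]-c*d[1], -d[2], -wrap(w-yaw)))
E
python3 go.py 476 20.3 230 3.050 476 20.3 120 3.050
```

```text
t 0.10 pos [232.8 579.9 291.7] yaw 2.7598 F [ 0.2 -0.2 -0.4] op 1.000 j [ 1.08  0.49  1.56  0.    1.09 -0.11]
lin [-434.2, -428.7, 61.7] turn -0.2902
lin [-434.2, -428.7, 171.7] turn -0.2902
```

Emit:
play_rows(targets=[{"linear":[-434,-429,61],"turn":-0.29},{"linear":[-434,-429,61],"turn":-0.29},{"linear":[-434,-429,61],"turn":-0.29},{"linear":[-434,-429,61],"turn":-0.29},{"linear":[-434,-429,61],"turn":-0.29},{"linear":[-434,-429,61],"turn":-0.29},{"linear":[-434,-429,61],"turn":-0.29},{"linear":[-434,-429,61],"turn":-0.29},{"linear":[-434,-429,61],"turn":-0.29},{"linear":[-434,-429,61],"turn":-0.29},{"linear":[-434,-429,61],"turn":-0.29},{"linear":[-434,-429,61],"turn":-0.29},{"linear":[-434,-429,61],"turn":-0.29}], hand=95)

```text
t: 1.72
eef_pos: [475.3, 21.2, 231.3]
tcp_rot: [3.141, -0.0, 3.051]
ft_force: [-0.2, 0.5, -0.4]
opening: 0.999
```

```bash
python3 - <<'E'
from h import *
p,d=snap("scene","1"); crop(p,"pics/s5.png",130,100,430,300,2.6)
E
python3 go.py 476 20.3 120 3.050
```

```text
t 1.77 pos [475.4  21.3 231.4] yaw 3.0515 F [-0.1 -0.7 -0.6] op 0.999 j [-0.09  0.36  1.99  0.    0.79 -1.58]
lin [-0.7, -0.9, 111.4] turn 0.0015
```

View pics/s5.png

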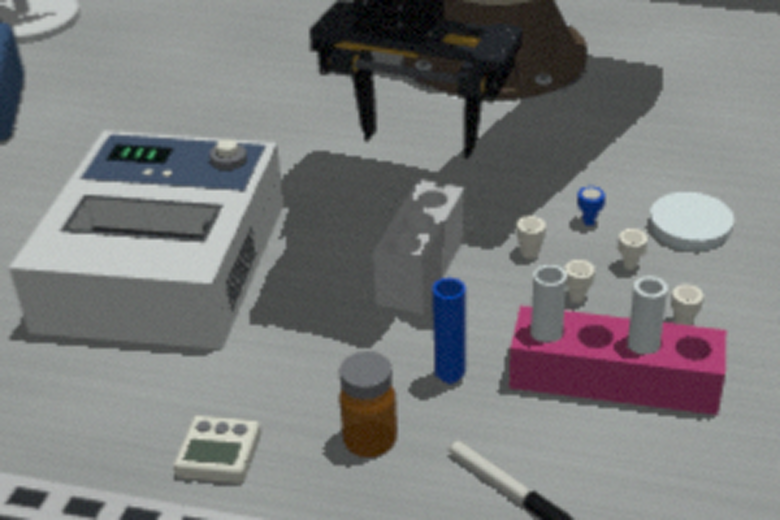

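Emit:
play_rows(targets=[{"linear":[0,-1,40],"turn":0},{"linear":[0,-1,80],"turn":0},{"linear":[0,-1,100],"turn":0},{"linear":[0,-1,111],"turn":0},{"linear":[0,-1,111],"turn":0}])

```text
t: 2.4
eef_pos: [475.6, 19.7, 120.1]
tcp_rot: [3.141, -0.001, 3.051]
ft_force: [0.5, -0.1, -0.6]
opening: 1.001
```

Emit:
play_rows(targets=[{"linear":[0,0,0],"turn":0},{"linear":[0,0,0],"turn":0},{"linear":[0,0,0],"turn":0},{"linear":[0,0,0],"turn":0},{"linear":[0,0,0],"turn":0},{"linear":[0,0,0],"turn":0}], hand=30)

```text
t: 3.15
eef_pos: [475.7, 19.3, 120.3]
tcp_rot: [3.141, 0.0, 3.05]
ft_force: [-0.7, 0.9, 2.3]
opening: 0.522
```

```bash
python3 go.py 476 20.3 120 3.050
```

```text
t 3.15 pos [475.7  19.3 120.3] yaw 3.0498 F [-0.7  0.9  2.3] op 0.522 j [-0.1   0.56  2.08  0.    0.51 -1.58]
lin [-0.2, 1.1, 0.3] turn -0.0002
```

Emit:
play_rows(targets=[{"linear":[0,0,-15],"turn":0},{"linear":[0,0,-40],"turn":0},{"linear":[0,0,-75],"turn":0},{"linear":[0,0,-105],"turn":0},{"linear":[0,0,-120],"turn":0},{"linear":[0,0,-120],"turn":0}])

```text
t: 3.9
eef_pos: [475.5, 19.2, 240.3]
tcp_rot: [3.142, 0.0, 3.05]
ft_force: [0.2, 0.7, -8.9]
opening: 0.524
```

```bash
python3 go.py 553.6 -236.5 235 1.671
```

```text
t 3.90 pos [475.5  19.2 240.3] yaw 3.0498 F [ 0.2  0.7 -8.9] op 0.524 j [-0.1   0.35  1.98  0.    0.81 -1.58]
lin [-101.3, -247.5, 5.3] turn 1.3788
```

Block lifted (≈8 N load). Carrying it over the well.

Emit:
play_rows(targets=[{"linear":[-8,-20,0],"turn":0.1},{"linear":[-20,-48,0],"turn":0.25},{"linear":[-32,-78,0],"turn":0.4},{"linear":[-44,-108,0],"turn":0.55},{"linear":[-56,-138,0],"turn":0.72},{"linear":[-68,-168,0],"turn":0.89},{"linear":[-80,-198,2],"turn":1.06},{"linear":[-92,-225,4],"turn":1.2},{"linear":[-99,-241,5],"turn":1.3},{"linear":[-101.5,-247.5,5],"turn":1.379},{"linear":[-101.5,-247.5,5],"turn":1.379},{"linear":[-101.5,-247.5,5],"turn":1.379}])

```text
t: 5.4
eef_pos: [553.7, -236.1, 234.1]
tcp_rot: [-3.14, -0.001, 1.673]
ft_force: [-0.7, 0.9, -8.4]
opening: 0.526
```

```bash
python3 - <<'E'
from h import *
p,d=snap("top","2"); crop(p,"pics/t5.png",410,130,540,280,4)
p,d=snap("scene","2"); crop(p,"pics/s6.png",120,80,270,240,4)
E
python3 go.py 553.6 -236.5 235 1.671
```

```text
t 5.50 pos [ 553.9 -236.1  234.8] yaw 1.6723 F [ 0.7  0.1 -7.4] op 0.523 j [-0.51  0.52  1.68  0.    0.94 -0.61]
lin [-0.4, -0.3, -0.2] turn 0.0013
```

View pics/t5.png

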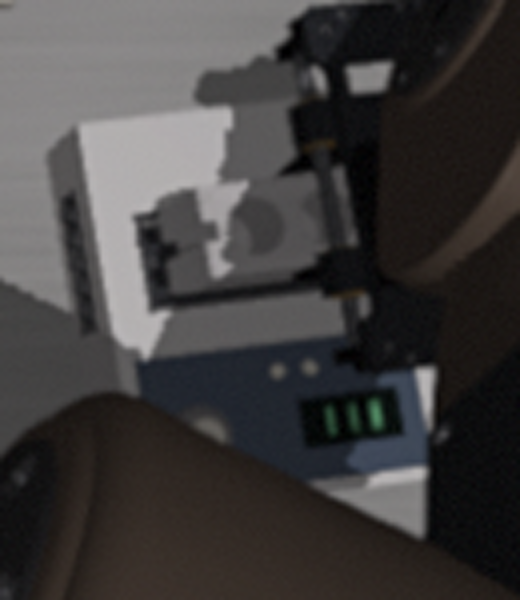

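View pics/s6.png

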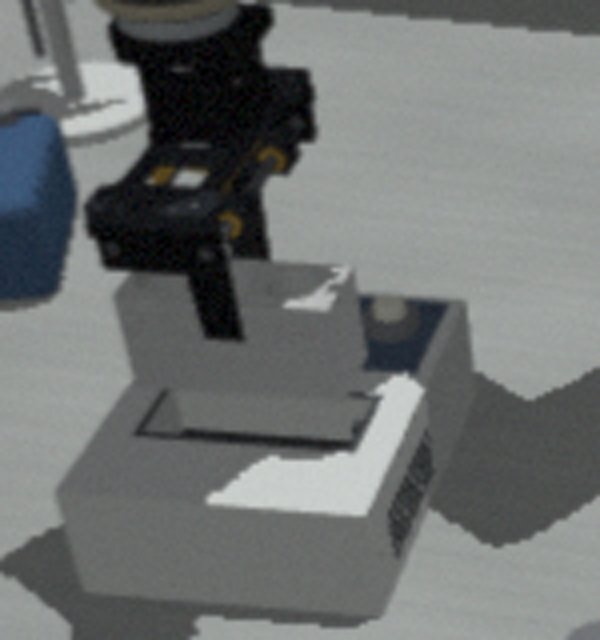

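Emit:
play_rows(targets=[{"linear":[0,0,8],"turn":0},{"linear":[0,0,18],"turn":0},{"linear":[0,0,26],"turn":0},{"linear":[-0.4,-0.3,31],"turn":0},{"linear":[-0.4,-0.3,33],"turn":0},{"linear":[-0.4,-0.3,35],"turn":0},{"linear":[-0.4,-0.3,36],"turn":0},{"linear":[-0.4,-0.3,37],"turn":0},{"linear":[-0.4,-0.3,37],"turn":0}])

```text
t: 6.62
eef_pos: [553.8, -237.0, 198.3]
tcp_rot: [3.141, -0.0, 1.671]
ft_force: [0.4, -0.1, -7.6]
opening: 0.525
```

```bash
python3 go.py 553.6 -236.5 164.3 1.671
```

```text
t 6.62 pos [ 553.8 -237.   198.3] yaw 1.6708 F [ 0.4 -0.1 -7.6] op 0.525 j [-0.51  0.57  1.71  0.    0.86 -0.61]
lin [0.5, -0.2, 34.0] turn -0.0002
```

Emit:
play_rows(targets=[{"linear":[0,0,2],"turn":0},{"linear":[0,0,4],"turn":0},{"linear":[0,0,5],"turn":0},{"linear":[0,0,6],"turn":0},{"linear":[0,0,6],"turn":0}])

```text
t: 7.25
eef_pos: [553.8, -237.0, 192.1]
tcp_rot: [-3.142, -0.0, 1.671]
ft_force: [-1.2, -0.7, -8.1]
opening: 0.522
```

Emit:
play_rows(targets=[{"linear":[0,0,3],"turn":0},{"linear":[0,0,6],"turn":0},{"linear":[0,0,9],"turn":0},{"linear":[0,0,12],"turn":0},{"linear":[0,0,12],"turn":0}])

```text
t: 7.88
eef_pos: [553.7, -236.9, 179.9]
tcp_rot: [-3.141, -0.0, 1.671]
ft_force: [-0.4, 0.2, -8.6]
opening: 0.523
```

Emit:
play_rows(targets=[{"linear":[0,0,4],"turn":0},{"linear":[0,0,8],"turn":0},{"linear":[0,0,11],"turn":0},{"linear":[0,0,13],"turn":0},{"linear":[0,0,14.5],"turn":0},{"linear":[0,0,15.5],"turn":0},{"linear":[0,0,15.5],"turn":0}])

```text
t: 8.75
eef_pos: [553.8, -237.0, 164.7]
tcp_rot: [3.142, -0.0, 1.671]
ft_force: [-1.1, 0.2, -8.9]
opening: 0.525
```

Emit:
play_rows(targets=[{"linear":[0,0,0.5],"turn":0},{"linear":[0,0,1],"turn":0},{"linear":[0,0,1],"turn":0}])

```text
t: 9.12
eef_pos: [553.9, -237.0, 164.3]
tcp_rot: [3.141, 0.0, 1.671]
ft_force: [-1.1, 2.1, 3.1]
opening: 0.523
```

Emit:
play_rows(targets=[{"linear":[0,0,0],"turn":0},{"linear":[0,0,0],"turn":0},{"linear":[0,0,0],"turn":0}], hand=80)

```text
t: 9.5
eef_pos: [554.0, -237.1, 163.8]
tcp_rot: [3.141, 0.0, 1.671]
ft_force: [0.3, -0.6, 0.4]
opening: 0.783
```

Emit:
play_rows(targets=[{"linear":[0,0,-20],"turn":0},{"linear":[0,0,-60],"turn":0},{"linear":[0,0,-120],"turn":0},{"linear":[0,0,-120],"turn":0}])

```text
t: 10.0
eef_pos: [554.8, -237.5, 288.1]
tcp_rot: [3.135, 0.005, 1.671]
ft_force: [-0.0, 0.4, 0.0]
opening: 0.84
```

```bash
python3 - <<'E'
from h import *
p,d=snap("scene","3"); crop(p,"pics/s7.png",120,80,270,240,4)
E
python3 go.py 480 250 290 1.571
```

```text
t 10.05 pos [ 554.1 -237.1  285.5] yaw 1.6709 F [ 0.   0.6 -1.4] op 0.842 j [-0.51  0.46  1.63  0.    1.05 -0.61]
lin [492.1, -25.0, -4.5] turn 0.0999
```

View pics/s7.png

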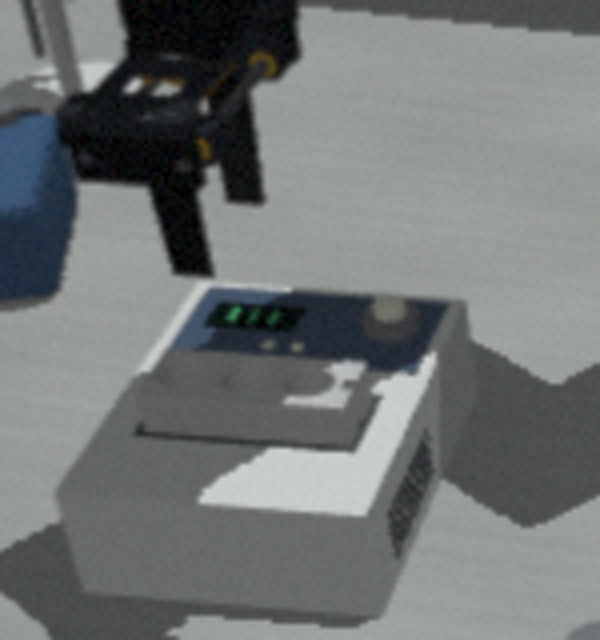

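```bash
python3 - <<'E'
from h import *
np.set_printoptions(precision=1,suppress=True,linewidth=160)
g=lambda c:c.sum(2)/3
p,d=load("top","0")
for nm,(u,v) in dict(a=(260,220),b=(302,226),c=(284,251),d=(326,250)).items():
    uv,W,m=region("top",p,(u-9,v-9,u+10,v+10),8,lambda c:(c[:,:,0]>132),38)
    (x,y),r=cv2.minEnclosingCircle(W[:,:2].astype(np.float32)); print("st",nm,uv.mean(0),x,y,r, cv2.fitEllipse(W[:,:2].astype(np.float32))[:2])
crop(p,"pics/tubes.png",235,165,335,205,8)
# rack
uv,W,m=region("top",p,(235,160,330,205),6,lambda c:(c[:,:,0]-c[:,:,1]>25),50); cv2.imwrite("pics/m_r.png",m*255); print("rack",rect(W))
ps,ds=load("scene","0"); crop(ps,"pics/tubes_s.png",325,195,415,265,8)
crop(ps,"pics/stop_s.png",320,175,410,232,8)
E
```

```text
st a [258.5 220.2] 501.4868469238281 291.8746337890625 15.053589820861816 ((501.4960632324219, 291.86334228515625), (28.91456413269043, 29.425817489624023))
st b [301.1 225.8] 485.3551940917969 184.44296264648438 15.025609016418457 ((485.18316650390625, 184.49559020996094), (28.404216766357422, 29.26593017578125))
st c [282.9 251.6] 421.844970703125 230.5396270751953 15.241724014282227 ((421.9434814453125, 230.78477478027344), (29.049409866333008, 29.782773971557617))
st d [325.5 250.3] 422.99444580078125 125.1585693359375 15.191155433654785 ((423.042724609375, 125.00276184082031), (28.586162567138672, 29.65678596496582))
rack ((592.682861328125, 234.79928588867188), (65.89985656738281, 192.2177734375), 1.7327443361282349)
```

View pics/tubes.png

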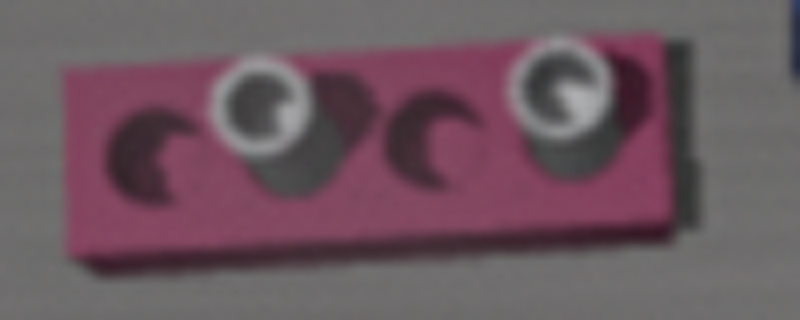

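View pics/tubes_s.png

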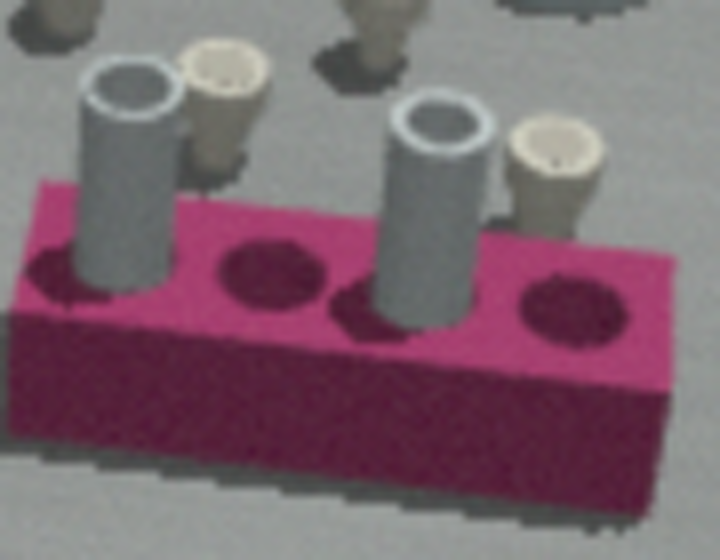

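View pics/stop_s.png

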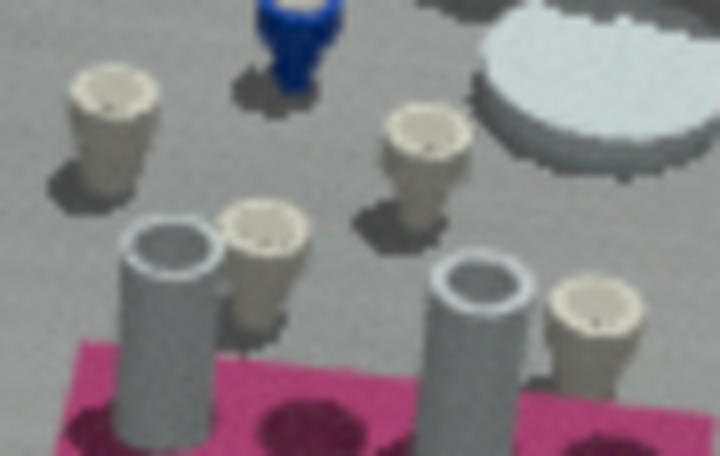

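```bash
python3 - <<'E'
from h import *
np.set_printoptions(precision=1,suppress=True,linewidth=160)
# tube mouths from top: centroid of ring outer at z=114 ; hole positions
def ring(n,p,box,th):
    x0,y0,x1,y1=box; s=10
    c=cv2.resize(p[y0:y1,x0:x1],None,fx=s,fy=s,interpolation=cv2.INTER_CUBIC).astype(int)
    m=(c[:,:,1]>th).astype(np.uint8)
    cs,h=cv2.findContours(m,cv2.RETR_CCOMP,cv2.CHAIN_APPROX_NONE)
    for k,hh in zip(cs,h[0]):
        if cv2.contourArea(k)<1500: continue
        uv=(k.reshape(-1,2)+.5)/s-.5+[x0,y0]; W=plane(n,uv,114)
        e=cv2.fitEllipse(W[:,:2].astype(np.float32))
        print(n,th,"hole" if hh[3]>=0 else "outer",np.round(e[0],1),np.round(e[1],1), "area-d",round(2*np.sqrt(cv2.contourArea(W[:,:2].astype(np.float32))/np.pi),1))
p,_=load("top","0"); ps,_=load("scene","0")
for th in (100,110,120,130):
  print("T1"); ring("top",p,(297,167,314,185),th)
  print("T2"); ring("top",p,(260,170,277,188),th)
for th in (140,150,160,170):
  print("T1"); ring("scene",ps,(333,199,349,214),th)
  print("T2"); ring("scene",ps,(371,203,388,218),th)
E
```

```text
T1
top 100 outer [602.3 169.1] [38.5 40.2] area-d 34.7
top 100 hole [597.5 171. ] [17.6 21. ] area-d 17.2
T2
top 100 outer [598.3 256.8] [36.9 39.7] area-d 33.7
top 100 hole [593.8 258.6] [16.1 19.6] area-d 17.4
T1
top 110 outer [597.2 169.5] [28.7 31.6] area-d 29.9
top 110 hole [597.5 170.9] [18.7 22.4] area-d 18.6
T2
top 110 outer [598.3 256.7] [35.5 40.3] area-d 31.6
top 110 hole [593.8 258.5] [17.4 20.6] area-d 18.5
T1
top 120 outer [596.8 169.6] [26.2 27.5] area-d 20.0
T2
top 120 outer [593.9 257.5] [28.1 29.5] area-d 28.6
top 120 hole [593.7 258.4] [18.6 21.6] area-d 19.6
T1
top 130 outer [593.8 163.9] [14.  25.8] area-d 14.2
T2
top 130 outer [593.7 257.4] [27.  27.9] area-d 27.4
top 130 hole [593.7 258.3] [19.9 22.7] area-d 20.9
T1
scene 140 outer [594.1 167.3] [33.5 57.6] area-d 40.3
scene 140 hole [596.7 169.7] [21.2 21.9] area-d 21.5
T2
scene 140 outer [594.5 257.3] [38.7 64. ] area-d 41.9
scene 140 hole [593.4 257.4] [18.5 19.5] area-d 18.9
T1
scene 150 outer [594.7 169.6] [27.8 40.2] area-d 24.4
T2
scene 150 outer [590.8 258.1] [32.4 34.8] area-d 32.9
scene 150 hole [593.3 257.4] [19.7 20.1] area-d 19.8
T1
scene 160 outer [595.2 170.1] [26.1 38.4] area-d 19.2
T2
scene 160 outer [592.1 257.6] [29.6 30.4] area-d 30.0
scene 160 hole [593.3 257.4] [20.6 21.1] area-d 20.8
T1
scene 170 outer [597.9 168.6] [25.4 42.1] area-d 14.8
T2
scene 170 outer [592.6 257.5] [26.2 27.1] area-d 18.0
```

```bash
python3 go.py 596.8 169.6 250 1.6 596.8 169.6 138 1.6
```

```text
t 10.05 pos [ 554.1 -237.1  285.5] yaw 1.6709 F [ 0.   0.6 -1.4] op 0.842 j [-0.51  0.46  1.63  0.    1.05 -0.61]
lin [400.4, 83.1, 35.5] turn 0.0709
lin [400.4, 83.1, 147.5] turn 0.0709
```

Emit:
play_rows(targets=[{"linear":[60,12,0],"turn":0.01},{"linear":[120,25,0],"turn":0.02},{"linear":[180,37,0],"turn":0.03},{"linear":[240,50,10],"turn":0.04},{"linear":[300,62,20],"turn":0.05},{"linear":[360,75,30],"turn":0.07},{"linear":[400,83,35],"turn":0.07},{"linear":[400,83,35],"turn":0.07},{"linear":[400,83,35],"turn":0.07},{"linear":[400,83,35],"turn":0.07}], hand=65)

```text
t: 11.3
eef_pos: [596.5, 168.0, 248.6]
tcp_rot: [-3.141, 0.0, 1.599]
ft_force: [-0.5, 0.1, -0.0]
opening: 0.683
```

```bash
python3 go.py 596.8 169.6 138 1.6
```

```text
t 11.30 pos [596.5 168.  248.6] yaw 1.5993 F [-0.5  0.1 -0. ] op 0.683 j [ 0.17  0.53  1.62 -0.    0.99  0.14]
lin [1.6, 0.4, 110.6] turn -0.0007
```

Emit:
play_rows(targets=[{"linear":[0.4,0,40],"turn":0},{"linear":[0.4,0,80],"turn":0},{"linear":[0.4,0,102],"turn":0},{"linear":[0.4,0,112],"turn":0},{"linear":[0.4,0,112],"turn":0},{"linear":[0.4,0,112],"turn":0}])

```text
t: 12.05
eef_pos: [596.9, 169.5, 137.8]
tcp_rot: [3.14, -0.0, 1.6]
ft_force: [0.1, -1.1, 0.1]
opening: 0.685
```

Emit:
play_rows(targets=[{"linear":[0,0,0],"turn":0},{"linear":[0,0,0],"turn":0},{"linear":[0,0,0],"turn":0},{"linear":[0,0,0],"turn":0},{"linear":[0,0,0],"turn":0}], hand=15)

```text
t: 12.68
eef_pos: [596.4, 169.7, 136.8]
tcp_rot: [3.142, -0.0, 1.601]
ft_force: [-0.3, 0.9, 1.1]
opening: 0.303
```

```bash
python3 go.py 596.8 169.6 138 1.6
```

```text
t 12.68 pos [596.4 169.7 136.8] yaw 1.6008 F [-0.3  0.9  1.1] op 0.303 j [0.17 0.67 1.71 0.   0.76 0.14]
lin [-0.2, 0.3, -1.2] turn 0.0008
```

Emit:
play_rows(targets=[{"linear":[0,0,-15],"turn":0},{"linear":[0,0,-45],"turn":0},{"linear":[0,0,-85],"turn":0},{"linear":[0,0,-120],"turn":0},{"linear":[0,0,-132],"turn":0},{"linear":[0,0,-132],"turn":0},{"linear":[0,0,-132],"turn":0}])

```text
t: 13.55
eef_pos: [596.0, 169.6, 267.4]
tcp_rot: [-3.14, 0.0, 1.601]
ft_force: [0.5, 0.3, -0.6]
opening: 0.306
```

```bash
python3 go.py 558.3 -280.8 268 1.671; python3 -c "
from h import *
p,d=snap('scene','4'); crop(p,'pics/s8.png',270,80,450,260,3)"
```

```text
t 13.55 pos [596.  169.6 267.4] yaw 1.6008 F [ 0.5  0.3 -0.6] op 0.306 j [0.17 0.51 1.6  0.   1.03 0.14]
lin [-449.1, -51.3, -0.6] turn -0.0702
```

View pics/s8.png

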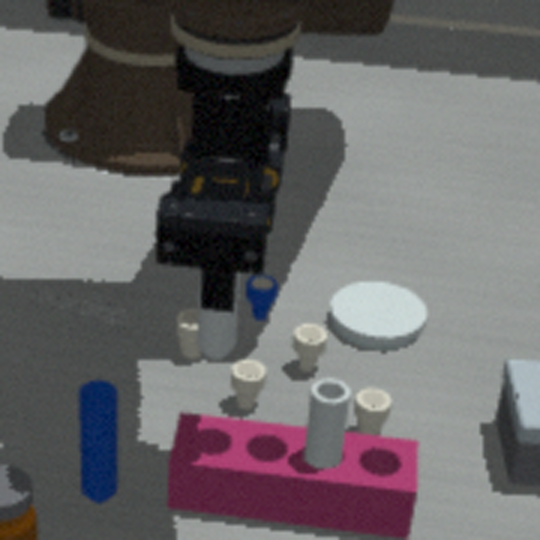

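Emit:
play_rows(targets=[{"linear":[-20,-2,0],"turn":-0.005},{"linear":[-60,-7,0],"turn":-0.01},{"linear":[-110,-12,0],"turn":-0.02},{"linear":[-165,-19,0],"turn":-0.03},{"linear":[-220,-25,0],"turn":-0.04},{"linear":[-275,-31,0],"turn":-0.05},{"linear":[-330,-38,0],"turn":-0.06},{"linear":[-385,-44,0],"turn":-0.07},{"linear":[-425,-48.5,0],"turn":-0.07},{"linear":[-449,-51.3,0],"turn":-0.07},{"linear":[-449,-51.3,0],"turn":-0.07},{"linear":[-449,-51.3,0],"turn":-0.07},{"linear":[-449,-51.3,0],"turn":-0.07}])

```text
t: 15.22
eef_pos: [558.9, -279.4, 268.8]
tcp_rot: [-3.142, -0.0, 1.672]
ft_force: [-0.1, 0.0, -0.3]
opening: 0.302
```

```bash
python3 go.py 558.3 -280.8 195 1.671; python3 -c "
from h import *
p,d=snap('scene','5'); crop(p,'pics/s9.png',110,60,270,240,3.3)
p,d=snap('top','5'); crop(p,'pics/t9.png',410,130,540,280,4)"
```

```text
t 15.22 pos [ 558.9 -279.4  268.8] yaw 1.6723 F [-0.1  0.  -0.3] op 0.302 j [-0.57  0.51  1.59  0.    1.04 -0.67]
lin [-1.3, -0.7, 73.8] turn 0.0013
```

View pics/s9.png

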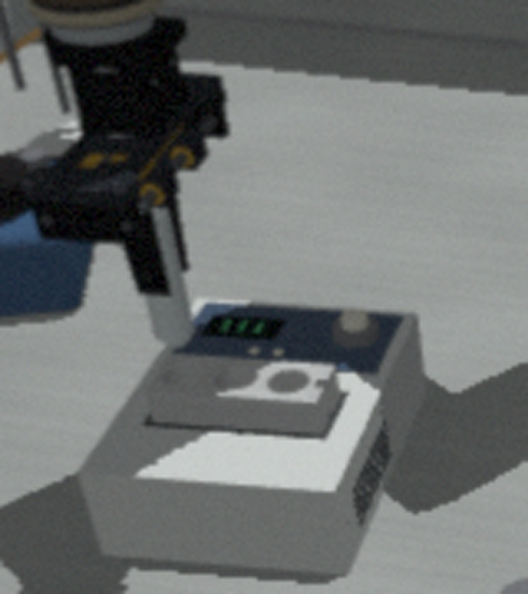

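Emit:
play_rows(targets=[{"linear":[-0.6,-0.4,10],"turn":0},{"linear":[-0.6,-0.4,20],"turn":0},{"linear":[-0.6,-0.4,26],"turn":0},{"linear":[-0.6,-0.4,30],"turn":0},{"linear":[-0.6,-0.4,34],"turn":0},{"linear":[-0.6,-0.4,37],"turn":0},{"linear":[-0.6,-0.4,37],"turn":0}])

```text
t: 16.2
eef_pos: [558.3, -281.3, 231.6]
tcp_rot: [-3.142, -0.0, 1.671]
ft_force: [0.2, -0.1, -0.9]
opening: 0.299
```

```bash
python3 go.py 558.3 -280.8 193 1.671
```

```text
t 16.20 pos [ 558.3 -281.3  231.6] yaw 1.6707 F [ 0.2 -0.1 -0.9] op 0.299 j [-0.57  0.55  1.62  0.    0.96 -0.67]
lin [0.4, 0.1, 38.6] turn -0.0003
```

Emit:
play_rows(targets=[{"linear":[0.3,0,5],"turn":0},{"linear":[0.3,0,11],"turn":0},{"linear":[0.3,0,18],"turn":0},{"linear":[0.3,0,25],"turn":0},{"linear":[0.3,0,31],"turn":0},{"linear":[0.3,0,35],"turn":0},{"linear":[0.3,0,37],"turn":0},{"linear":[0.3,0,37],"turn":0}])

```text
t: 17.2
eef_pos: [558.2, -280.8, 194.5]
tcp_rot: [-3.141, -0.001, 1.671]
ft_force: [-0.3, 4.3, -1.7]
opening: 0.301
```

Emit:
play_rows(targets=[{"linear":[0,0,1],"turn":0},{"linear":[0,0,1.5],"turn":0},{"linear":[0,0,1.5],"turn":0}])

```text
t: 17.58
eef_pos: [558.3, -280.8, 193.4]
tcp_rot: [3.141, -0.0, 1.671]
ft_force: [-0.5, 4.7, 0.4]
opening: 0.304
```

Emit:
play_rows(targets=[{"linear":[0.5,0,0.5],"turn":0},{"linear":[0.5,0,0.5],"turn":0},{"linear":[0.5,0,0.5],"turn":0},{"linear":[0.5,0,0.5],"turn":0}], hand=65)

```text
t: 18.08
eef_pos: [558.2, -280.6, 192.8]
tcp_rot: [3.141, 0.0, 1.671]
ft_force: [-1.6, -0.1, -0.1]
opening: 0.656
```

Emit:
play_rows(targets=[{"linear":[0,0,-20],"turn":0},{"linear":[0,0,-60],"turn":0},{"linear":[0,0,-80],"turn":0},{"linear":[0,0,-80],"turn":0}])

```text
t: 18.58
eef_pos: [558.5, -280.7, 274.0]
tcp_rot: [3.139, 0.002, 1.671]
ft_force: [-0.3, -0.8, -1.0]
opening: 0.685
```

```bash
python3 go.py 593.6 257.4 255 1.6 ; python3 -c "
from h import *
p,d=snap('scene','6'); crop(p,'pics/s10.png',110,60,270,240,3.3)"
```

```text
t 18.57 pos [ 558.5 -280.7  274. ] yaw 1.6709 F [-0.3 -0.8 -1. ] op 0.685 j [-0.57  0.51  1.58  0.    1.05 -0.67]
lin [531.9, 88.7, 19.0] turn 0.0709
```

View pics/s10.png

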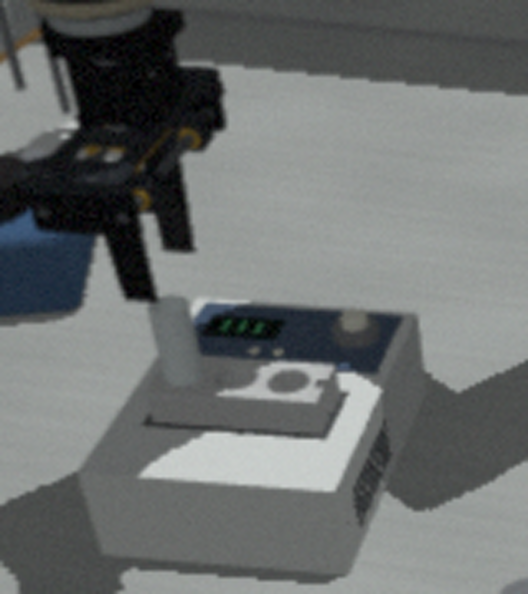

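Emit:
play_rows(targets=[{"linear":[60,10,0],"turn":0.01},{"linear":[120,20,0],"turn":0.02},{"linear":[180,30,0],"turn":0.03},{"linear":[240,40,0],"turn":0.04},{"linear":[300,50,5],"turn":0.05},{"linear":[360,60,10],"turn":0.06},{"linear":[420,70,15],"turn":0.07},{"linear":[480,80,18],"turn":0.07},{"linear":[532,88.7,19],"turn":0.07},{"linear":[532,88.7,19],"turn":0.07},{"linear":[532,88.7,19],"turn":0.07},{"linear":[532,88.7,19],"turn":0.07},{"linear":[532,88.7,19],"turn":0.07},{"linear":[532,88.7,19],"turn":0.07}], hand=65)

```text
t: 20.38
eef_pos: [593.5, 257.1, 253.9]
tcp_rot: [3.141, -0.0, 1.6]
ft_force: [-0.0, 0.8, 0.8]
opening: 0.683
```

```bash
python3 go.py 593.6 257.4 138 1.6
```

```text
t 20.38 pos [593.5 257.1 253.9] yaw 1.5998 F [-0.   0.8  0.8] op 0.683 j [0.31 0.56 1.54 0.   1.04 0.28]
lin [0.3, 0.1, 115.9] turn -0.0002
```

Emit:
play_rows(targets=[{"linear":[0.3,0,40],"turn":0},{"linear":[0.3,0,80],"turn":0},{"linear":[0.3,0,105],"turn":0},{"linear":[0.3,0,116],"turn":0},{"linear":[0.3,0,116],"turn":0},{"linear":[0.3,0,116],"turn":0}])

```text
t: 21.12
eef_pos: [593.8, 258.1, 138.9]
tcp_rot: [3.14, -0.001, 1.601]
ft_force: [-0.1, -0.6, 0.3]
opening: 0.686
```

Emit:
play_rows(targets=[{"linear":[0,0,0],"turn":0},{"linear":[0,0,0],"turn":0},{"linear":[0,0,0],"turn":0},{"linear":[0,0,0],"turn":0},{"linear":[0,0,0],"turn":0}], hand=15)

```text
t: 21.75
eef_pos: [593.4, 258.0, 137.8]
tcp_rot: [3.141, -0.0, 1.601]
ft_force: [-0.3, -0.3, 0.5]
opening: 0.305
```

Emit:
play_rows(targets=[{"linear":[0,0,-15],"turn":0},{"linear":[0,0,-45],"turn":0},{"linear":[0,0,-85],"turn":0},{"linear":[0,0,-120],"turn":0},{"linear":[0,0,-132],"turn":0},{"linear":[0,0,-132],"turn":0},{"linear":[0,0,-132],"turn":0}])

```text
t: 22.62
eef_pos: [593.0, 257.9, 268.3]
tcp_rot: [-3.14, 0.001, 1.601]
ft_force: [-0.5, -0.2, -0.7]
opening: 0.305
```

```bash
python3 go.py 550.3 -200.6 268 1.671
```

```text
t 22.62 pos [593.  257.9 268.3] yaw 1.6007 F [-0.5 -0.2 -0.7] op 0.305 j [0.31 0.55 1.53 0.   1.07 0.28]
lin [-457.0, -56.4, 0.3] turn -0.0703
```

Emit:
play_rows(targets=[{"linear":[-20,-2,0],"turn":-0.005},{"linear":[-60,-7,0],"turn":-0.01},{"linear":[-110,-13,0],"turn":-0.02},{"linear":[-165,-20,0],"turn":-0.03},{"linear":[-220,-27,0],"turn":-0.04},{"linear":[-275,-34,0],"turn":-0.05},{"linear":[-330,-41,0],"turn":-0.06},{"linear":[-385,-48,0],"turn":-0.07},{"linear":[-430,-53,0],"turn":-0.07},{"linear":[-457,-56.4,0],"turn":-0.07},{"linear":[-457,-56.4,0],"turn":-0.07},{"linear":[-457,-56.4,0],"turn":-0.07},{"linear":[-457,-56.4,0],"turn":-0.07}])

```text
t: 24.25
eef_pos: [550.6, -199.6, 269.6]
tcp_rot: [-3.141, -0.0, 1.672]
ft_force: [0.2, -0.8, -1.6]
opening: 0.304
```

Emit:
play_rows(targets=[{"linear":[0,0,10],"turn":0},{"linear":[0,0,20],"turn":0},{"linear":[0,0,26],"turn":0},{"linear":[0,0,30],"turn":0},{"linear":[0,0,34],"turn":0},{"linear":[0,0,37],"turn":0},{"linear":[0,0,37],"turn":0}])

```text
t: 25.12
eef_pos: [550.7, -200.5, 232.6]
tcp_rot: [-3.142, -0.0, 1.671]
ft_force: [-0.1, 0.3, -0.3]
opening: 0.303
```

```bash
python3 go.py 550.3 -200.6 194 1.671
```

```text
t 25.12 pos [ 550.7 -200.5  232.6] yaw 1.6707 F [-0.1  0.3 -0.3] op 0.303 j [-0.46  0.5   1.72  0.    0.92 -0.56]
lin [-0.1, -0.4, 38.6] turn -0.0003
```

Emit:
play_rows(targets=[{"linear":[0,-0.4,5],"turn":0},{"linear":[0,-0.4,11],"turn":0},{"linear":[0,-0.4,18],"turn":0},{"linear":[0,-0.4,25],"turn":0},{"linear":[0,-0.4,31],"turn":0},{"linear":[0,-0.4,35],"turn":0},{"linear":[0,-0.4,37],"turn":0},{"linear":[0,-0.4,38],"turn":0},{"linear":[0,-0.4,39],"turn":0},{"linear":[0,-0.4,39],"turn":0}])

```text
t: 26.38
eef_pos: [550.3, -200.5, 193.8]
tcp_rot: [3.141, 0.0, 1.671]
ft_force: [-0.3, -0.1, -0.7]
opening: 0.302
```

```bash
python3 go.py 550.3 -200.6 193 1.671
```

```text
t 26.38 pos [ 550.3 -200.5  193.8] yaw 1.6708 F [-0.3 -0.1 -0.7] op 0.302 j [-0.46  0.55  1.76  0.    0.83 -0.56]
lin [-0.1, -0.0, 0.8] turn -0.0002
```

Well aligned, no side force. Release, then go over to the stoppers.

Emit:
play_rows(targets=[{"linear":[0,0,0.6],"turn":0},{"linear":[0,0,0.8],"turn":0}])

```text
t: 26.62
eef_pos: [550.3, -200.5, 193.7]
tcp_rot: [3.141, 0.0, 1.671]
ft_force: [-1.9, 0.9, 9.2]
opening: 0.302
```

Emit:
play_rows(targets=[{"linear":[0,0,0],"turn":0},{"linear":[0,0,0],"turn":0},{"linear":[0,0,0],"turn":0}], hand=65)

```text
t: 27.0
eef_pos: [550.3, -200.5, 192.8]
tcp_rot: [-3.142, -0.0, 1.671]
ft_force: [0.5, 0.3, 0.9]
opening: 0.565
```

Emit:
play_rows(targets=[{"linear":[0,0,-20],"turn":0},{"linear":[0,0,-60],"turn":0},{"linear":[0,0,-80],"turn":0},{"linear":[0,0,-80],"turn":0}])

```text
t: 27.5
eef_pos: [550.5, -200.6, 274.0]
tcp_rot: [3.139, 0.001, 1.671]
ft_force: [-0.2, 0.1, -0.1]
opening: 0.684
```

```bash
python3 go.py 423 125.1 200 1.6 423 125.1 89 1.6
```

```text
t 27.50 pos [ 550.5 -200.6  274. ] yaw 1.6708 F [-0.2  0.1 -0.1] op 0.684 j [-0.46  0.45  1.68  0.    1.01 -0.56]
lin [336.8, -94.4, 74.0] turn 0.0708
lin [336.8, -94.4, 185.0] turn 0.0708
```

Emit:
play_rows(targets=[{"linear":[60,-17,0],"turn":0.01},{"linear":[120,-34,0],"turn":0.02},{"linear":[180,-50,10],"turn":0.03},{"linear":[240,-67,30],"turn":0.05},{"linear":[295,-83,55],"turn":0.07},{"linear":[325,-91,70],"turn":0.07},{"linear":[337,-94.4,74],"turn":0.07},{"linear":[337,-94.4,74],"turn":0.07},{"linear":[337,-94.4,74],"turn":0.07},{"linear":[337,-94.4,74],"turn":0.07},{"linear":[337,-94.4,74],"turn":0.07}], hand=55)

```text
t: 28.88
eef_pos: [423.0, 124.8, 199.2]
tcp_rot: [3.141, -0.0, 1.6]
ft_force: [1.1, 0.9, 0.1]
opening: 0.578
```

```bash
python3 go.py 423 125.1 93 1.6; python3 - <<'E'
from h import *
p,d=snap('scene','7'); crop(p,'pics/s11.png',130,60,430,280,2.6)
E
```

```text
t 28.88 pos [423.  124.8 199.2] yaw 1.5998 F [1.1 0.9 0.1] op 0.578 j [0.14 0.38 2.1  0.   0.67 0.11]
lin [0.3, -0.0, 106.2] turn -0.0002
```

View pics/s11.png

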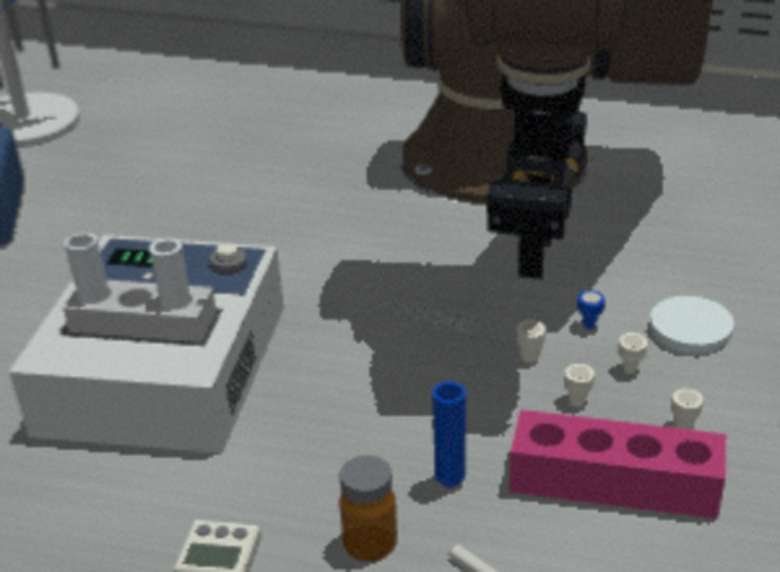

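```bash
python3 - <<'E'
from h import *
p,d=snap('top','7'); crop(p,'pics/t11.png',420,140,540,270,4.5)
p,d=load('scene','7'); crop(p,'pics/s12.png',145,140,245,200,8)
E
```

```text
(no output)
```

View pics/t11.png

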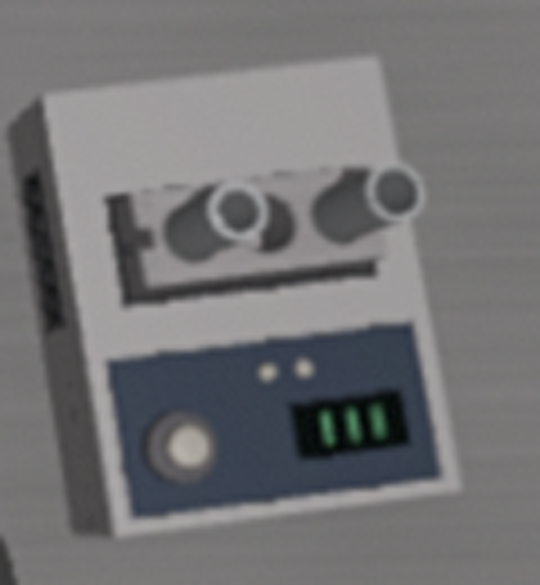

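View pics/s12.png

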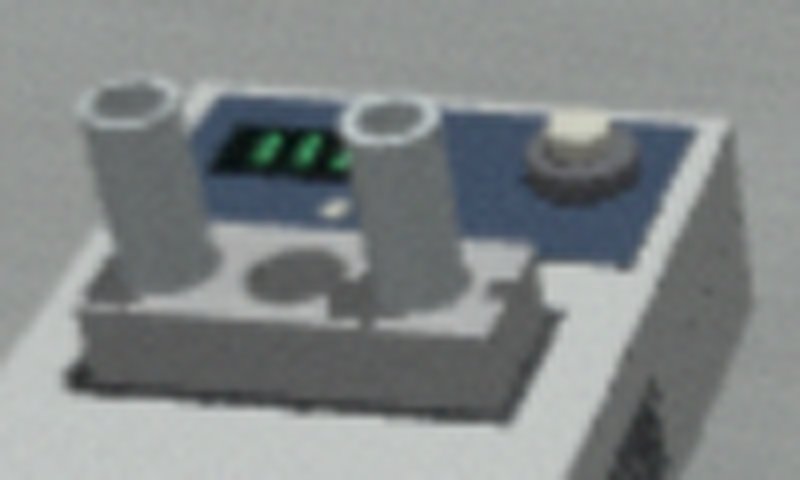

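Emit:
play_rows(targets=[{"linear":[0.3,0,40],"turn":0},{"linear":[0.3,0,80],"turn":0},{"linear":[0.3,0,98],"turn":0},{"linear":[0.3,0,106.5],"turn":0},{"linear":[0.3,0,106.5],"turn":0},{"linear":[0.3,0,106.5],"turn":0}])

```text
t: 29.72
eef_pos: [423.0, 125.8, 93.1]
tcp_rot: [3.14, -0.0, 1.601]
ft_force: [0.0, 0.1, -0.3]
opening: 0.576
```

Emit:
play_rows(targets=[{"linear":[0,0,0],"turn":0},{"linear":[0,0,0],"turn":0},{"linear":[0,0,0],"turn":0},{"linear":[0,0,0],"turn":0}], hand=15)

```text
t: 30.22
eef_pos: [422.8, 125.7, 92.6]
tcp_rot: [3.141, -0.0, 1.601]
ft_force: [-0.6, 0.1, 4.3]
opening: 0.308
```

```bash
python3 go.py 423 125.1 93 1.6; python3 - <<'E'
from h import *
np.set_printoptions(precision=1,suppress=True,linewidth=160)
def ring(n,p,box,th):
    x0,y0,x1,y1=box; s=10
    c=cv2.resize(p[y0:y1,x0:x1],None,fx=s,fy=s,interpolation=cv2.INTER_CUBIC).astype(int)
    m=(c[:,:,1]>th).astype(np.uint8)
    cs,h=cv2.findContours(m,cv2.RETR_CCOMP,cv2.CHAIN_APPROX_NONE)
    for k,hh in zip(cs,h[0]):
        if cv2.contourArea(k)<1500: continue
        uv=(k.reshape(-1,2)+.5)/s-.5+[x0,y0]; W=plane(n,uv,170)
        e=cv2.fitEllipse(W[:,:2].astype(np.float32))
        print(n,th,"hole" if hh[3]>=0 else "outer",np.round(e[0],1),np.round(e[1],1))
pr=[[558.3,-280.8,170],[550.3,-200.6,170]]
p,_=load("top","7"); ps,_=load("scene","7")
for nm,X in zip(("T1","T2"),pr):
    u,v=proj("top",X)[0]; print(nm,"top px",u,v)
    for th in (130,140,150): ring("top",p,(int(u)-10,int(v)-10,int(u)+11,int(v)+11),th)
    u,v=proj("scene",X)[0]; print(nm,"scene px",u,v)
    for th in (130,145,160): ring("scene",ps,(int(u)-10,int(v)-8,int(u)+11,int(v)+9),th)
E
```

```text
t 30.23 pos [422.8 125.7  92.6] yaw 1.6008 F [-0.6  0.1  4.3] op 0.308 j [0.14 0.59 2.18 0.   0.38 0.11]
lin [-0.6, 0.2, -0.4] turn 0.0008
T1 top px 507.9224152948159 182.54864005673082
top 130 outer [ 561.  -276.2] [32.4 50.8]
top 140 outer [ 546.3 -282.8] [13.5 34.6]
top 140 outer [ 571.6 -273.7] [23.4 36.1]
top 150 outer [ 577.7 -269.8] [13.  28.2]
T1 scene px 160.0063007261232 152.06952086318267
scene 130 outer [ 551.6 -287.5] [57.1 79.6]
scene 130 hole [ 558.7 -279.2] [18.7 20.7]
scene 145 outer [ 550.5 -288.5] [55.9 77.6]
scene 160 outer [ 549.9 -265.5] [13.7 32.1]
T2 top px 472.5476732234542 186.9324256104498
top 130 outer [ 557.  -200.7] [45.  51.5]
top 130 hole [ 551.3 -200.8] [20.6 21.6]
top 140 outer [ 560.2 -201.2] [43.2 44.3]
top 140 hole [ 551.4 -200.9] [21.6 22.6]
top 150 outer [ 559.3 -202.1] [39.1 47.1]
T2 scene px 192.68130036038556 154.3110700516822
scene 130 outer [ 534.6 -208. ] [48.7 65.6]
scene 130 hole [ 550.3 -199.3] [16.6 17.7]
scene 145 outer [ 534.1 -208.2] [48.3 64.5]
scene 145 hole [ 550.3 -199.2] [18.8 19.4]
scene 160 outer [ 547.8 -204.8] [28.5 53.4]
```

```bash
python3 go.py 558.5 -280 285 1.671
```

```text
t 30.23 pos [422.8 125.7  92.6] yaw 1.6008 F [-0.6  0.1  4.3] op 0.308 j [0.14 0.59 2.18 0.   0.38 0.11]
lin [-409.6, 123.5, -192.4] turn -0.0702
```

Emit:
play_rows(targets=[{"linear":[0,0,-20],"turn":0},{"linear":[0,0,-60],"turn":0},{"linear":[0,0,-110],"turn":0},{"linear":[-20,6,-160],"turn":0},{"linear":[-65,20,-190],"turn":0},{"linear":[-120,36,-193],"turn":-0.02},{"linear":[-180,54,-193],"turn":-0.03},{"linear":[-240,72,-193],"turn":-0.05},{"linear":[-300,90,-193],"turn":-0.07},{"linear":[-355,107,-193],"turn":-0.07},{"linear":[-395,119,-193],"turn":-0.07},{"linear":[-409.6,123.5,-193],"turn":-0.07},{"linear":[-409.6,123.5,-193],"turn":-0.07},{"linear":[-409.6,123.5,-193],"turn":-0.07},{"linear":[-409.6,123.5,-193],"turn":-0.07},{"linear":[-409.6,123.5,-193],"turn":-0.07}])

```text
t: 32.22
eef_pos: [558.4, -279.3, 285.7]
tcp_rot: [3.141, 0.0, 1.672]
ft_force: [-0.3, -0.1, -0.5]
opening: 0.304
```

```bash
python3 go.py 558.5 -280 265 1.671; python3 - <<'E'
from h import *
p,d=snap('scene','8'); crop(p,'pics/s13.png',110,60,270,220,3.7)
E
```

```text
t 32.23 pos [ 558.4 -279.3  285.7] yaw 1.6717 F [-0.3 -0.1 -0.5] op 0.304 j [-0.57  0.5   1.57  0.    1.08 -0.67]
lin [-0.7, -0.0, 20.7] turn 0.0007
```

View pics/s13.png

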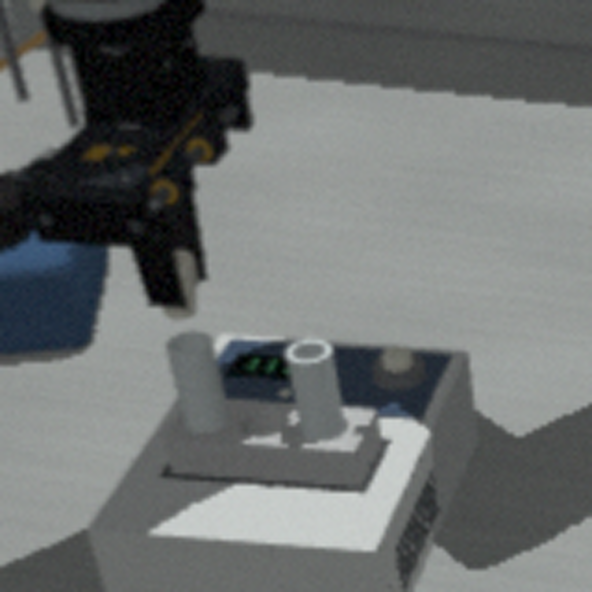

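Lower slowly into the mouth.

Emit:
play_rows(targets=[{"linear":[0,0,8],"turn":0},{"linear":[0,0,16],"turn":0},{"linear":[0,0,20],"turn":0},{"linear":[0,0,23],"turn":0},{"linear":[0,0,25],"turn":0},{"linear":[0,0,26],"turn":0},{"linear":[0,0,26],"turn":0}])

```text
t: 33.15
eef_pos: [558.4, -280.0, 259.4]
tcp_rot: [3.142, -0.0, 1.671]
ft_force: [0.0, -0.1, -0.5]
opening: 0.304
```

Emit:
play_rows(targets=[{"linear":[0,0,1],"turn":0},{"linear":[0,0,2],"turn":0},{"linear":[0,0,3],"turn":0},{"linear":[0,0,3],"turn":0}])

```text
t: 33.65
eef_pos: [558.4, -280.0, 256.3]
tcp_rot: [3.142, -0.0, 1.671]
ft_force: [-0.2, 0.1, -0.2]
opening: 0.306
```

Emit:
play_rows(targets=[{"linear":[0,0,1],"turn":0},{"linear":[0,0,2],"turn":0},{"linear":[0,0,2.5],"turn":0},{"linear":[0,0,2.5],"turn":0}])

```text
t: 34.15
eef_pos: [558.4, -280.0, 253.8]
tcp_rot: [-3.141, -0.0, 1.671]
ft_force: [0.1, 0.2, -0.2]
opening: 0.304
```

Emit:
play_rows(targets=[{"linear":[0,0,1],"turn":0},{"linear":[0,0,2],"turn":0},{"linear":[0,0,2],"turn":0}])

```text
t: 34.52
eef_pos: [558.5, -280.0, 251.9]
tcp_rot: [3.142, -0.0, 1.671]
ft_force: [0.1, -0.0, -0.1]
opening: 0.309
```

Emit:
play_rows(targets=[{"linear":[0,0,1],"turn":0},{"linear":[0,0,1.5],"turn":0},{"linear":[0,0,1.5],"turn":0}])

```text
t: 34.9
eef_pos: [558.6, -280.1, 251.0]
tcp_rot: [3.141, 0.001, 1.671]
ft_force: [0.1, 0.9, 5.7]
opening: 0.31
```

Emit:
play_rows(targets=[{"linear":[0,0,0],"turn":0},{"linear":[0,0,0],"turn":0},{"linear":[0,0,0],"turn":0}], hand=55)

```text
t: 35.28
eef_pos: [558.4, -280.0, 250.2]
tcp_rot: [-3.141, -0.0, 1.671]
ft_force: [0.4, -0.5, -0.0]
opening: 0.553
```

Emit:
play_rows(targets=[{"linear":[0,0,-15],"turn":0},{"linear":[0,0,-45],"turn":0},{"linear":[0,0,-45],"turn":0},{"linear":[0,0,-45],"turn":0}])

```text
t: 35.78
eef_pos: [558.3, -279.9, 295.4]
tcp_rot: [3.142, -0.0, 1.671]
ft_force: [0.1, -0.2, 0.1]
opening: 0.577
```

```bash
python3 go.py 485.3 184.5 200 1.6; python3 - <<'E'
from h import *
p,d=snap('scene','9'); crop(p,'pics/s14.png',130,110,240,200,7)
E
```

```text
t 35.77 pos [ 558.3 -279.9  295.4] yaw 1.6708 F [ 0.1 -0.2  0.1] op 0.577 j [-0.57  0.49  1.56  0.    1.1  -0.67]
lin [469.4, -26.2, 95.4] turn 0.0708
```

View pics/s14.png

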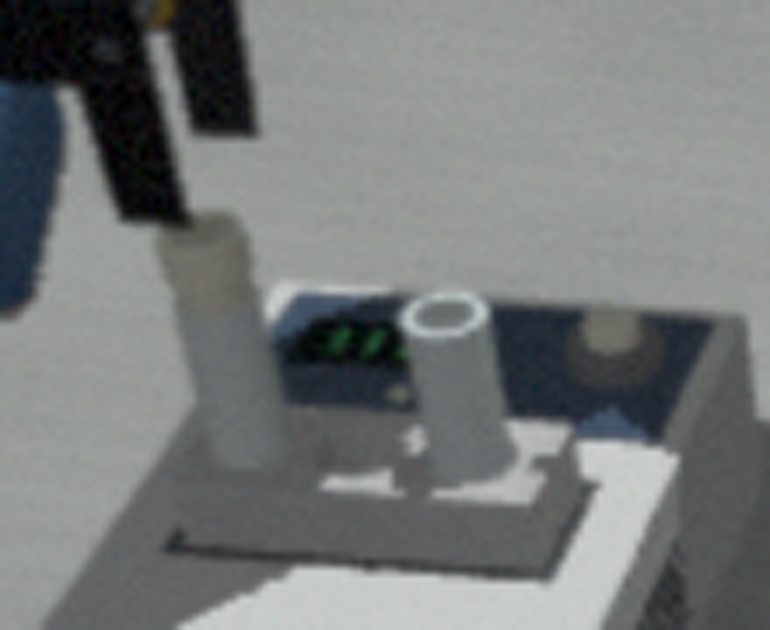

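Emit:
play_rows(targets=[{"linear":[60,-3,0],"turn":0.01},{"linear":[120,-6,0],"turn":0.02},{"linear":[180,-10,10],"turn":0.03},{"linear":[240,-13,30],"turn":0.04},{"linear":[300,-17,50],"turn":0.05},{"linear":[360,-20,70],"turn":0.06},{"linear":[415,-23,90],"turn":0.07},{"linear":[455,-25.5,95],"turn":0.07},{"linear":[469.4,-26.2,95],"turn":0.07},{"linear":[469.4,-26.2,95],"turn":0.07},{"linear":[469.4,-26.2,95],"turn":0.07},{"linear":[469.4,-26.2,95],"turn":0.07},{"linear":[469.4,-26.2,95],"turn":0.07}], hand=55)

```text
t: 37.45
eef_pos: [485.7, 183.7, 200.6]
tcp_rot: [3.141, -0.0, 1.6]
ft_force: [0.1, 0.4, -0.6]
opening: 0.578
```

```bash
python3 go.py 485.3 184.5 93 1.6; python3 - <<'E'
from h import *
np.set_printoptions(precision=1,suppress=True)
p,d=snap('scene','10'); crop(p,'pics/s15.png',130,110,240,200,7)
# height of stopper head in T1: depth cloud around x 558,y -280
for n in ('scene',):
    X=withdepth(n,d); m=(abs(X[:,:,0]-558)<22)&(abs(X[:,:,1]+280)<20)&(X[:,:,2]>160); Z=X[m][:,2]; print(m.sum(),np.percentile(Z,[50,80,90,95,99]))
p,d=snap('top','10'); X=withdepth('top',d); m=(abs(X[:,:,0]-558)<14)&(abs(X[:,:,1]+280)<14)&(X[:,:,2]>160); Z=X[m][:,2]; print(m.sum(),np.percentile(Z,[10,50,80,90])); crop(p,'pics/t15.png',250,140,540,280,2.7)
m=(abs(X[:,:,0]-551)<20)&(abs(X[:,:,1]+200)<20)&(X[:,:,2]>160); print("T2 rim",np.percentile(X[m][:,2],[10,50,90]))
E
```

```text
t 37.45 pos [485.7 183.7 200.6] yaw 1.5996 F [ 0.1  0.4 -0.6] op 0.578 j [0.23 0.46 1.92 0.   0.76 0.21]
lin [0.8, -0.4, 107.6] turn -0.0004
230 [185.4 195.7 196.8 197.4 198.1]
239 [167.5 195.8 197.7 198.3]
T2 rim [162.9 168.8 170.8]
```

View pics/s15.png

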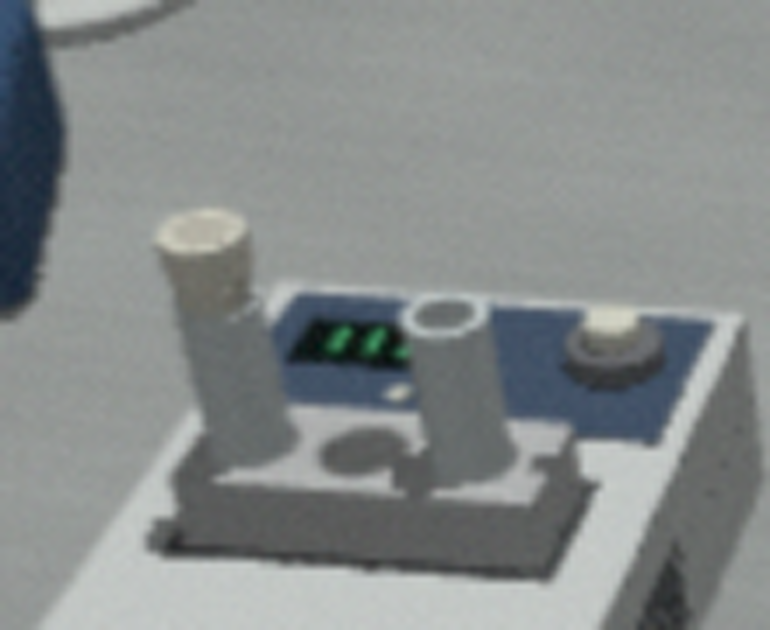

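View pics/t15.png

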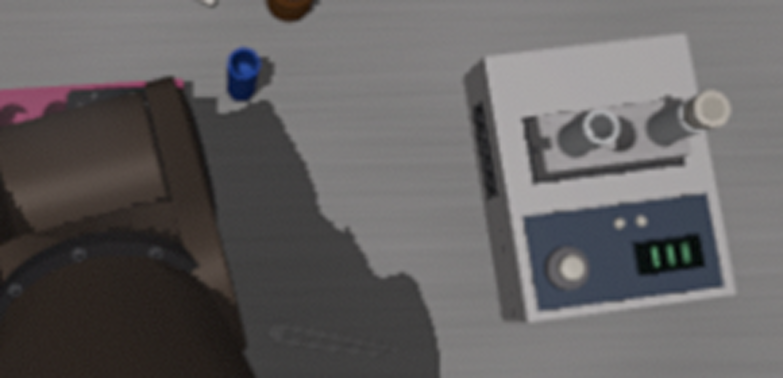

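Emit:
play_rows(targets=[{"linear":[0.2,-0.2,40],"turn":0},{"linear":[0.2,-0.2,80],"turn":0},{"linear":[0.2,-0.2,99],"turn":0},{"linear":[0.2,-0.2,107.4],"turn":0},{"linear":[0.2,-0.2,107.4],"turn":0},{"linear":[0.2,-0.2,107.4],"turn":0}])

```text
t: 38.3
eef_pos: [485.6, 184.7, 93.8]
tcp_rot: [3.14, -0.0, 1.601]
ft_force: [-0.9, -0.1, 0.5]
opening: 0.582
```

Emit:
play_rows(targets=[{"linear":[0,0,0],"turn":0},{"linear":[0,0,0],"turn":0},{"linear":[0,0,0],"turn":0},{"linear":[0,0,0],"turn":0}], hand=15)

```text
t: 38.8
eef_pos: [485.4, 184.6, 93.2]
tcp_rot: [3.141, -0.0, 1.601]
ft_force: [-0.8, -0.4, 2.2]
opening: 0.307
```

```bash
python3 go.py 550.8 -200.2 285 1.671
```

```text
t 38.80 pos [485.4 184.6  93.2] yaw 1.6008 F [-0.8 -0.4  2.2] op 0.307 j [0.24 0.64 1.99 0.   0.51 0.21]
lin [-386.6, 53.9, -191.8] turn -0.0702
```

Emit:
play_rows(targets=[{"linear":[0,0,-20],"turn":0},{"linear":[0,0,-60],"turn":0},{"linear":[0,0,-110],"turn":0},{"linear":[-20,3,-160],"turn":0},{"linear":[-65,9,-190],"turn":0},{"linear":[-120,17,-192],"turn":-0.02},{"linear":[-180,25,-192],"turn":-0.03},{"linear":[-240,33,-192],"turn":-0.05},{"linear":[-300,42,-192],"turn":-0.07},{"linear":[-350,49,-192],"turn":-0.07},{"linear":[-378,53,-192],"turn":-0.07},{"linear":[-386.6,53.9,-192],"turn":-0.07},{"linear":[-386.6,53.9,-192],"turn":-0.07},{"linear":[-386.6,53.9,-192],"turn":-0.07},{"linear":[-386.6,53.9,-192],"turn":-0.07},{"linear":[-386.6,53.9,-192],"turn":-0.07}])

```text
t: 40.8
eef_pos: [550.8, -199.6, 285.2]
tcp_rot: [3.141, -0.0, 1.672]
ft_force: [0.4, 0.1, 0.1]
opening: 0.311
```

Emit:
play_rows(targets=[{"linear":[0,0,8],"turn":0},{"linear":[0,0,16],"turn":0},{"linear":[0,0,20],"turn":0},{"linear":[0,0,23],"turn":0},{"linear":[0,0,25],"turn":0},{"linear":[0,0,26],"turn":0},{"linear":[0,0,26],"turn":0}])

```text
t: 41.68
eef_pos: [550.8, -200.2, 259.1]
tcp_rot: [3.141, -0.0, 1.671]
ft_force: [0.5, -0.3, -0.5]
opening: 0.307
```

Emit:
play_rows(targets=[{"linear":[0,0,1],"turn":0},{"linear":[0,0,2],"turn":0},{"linear":[0,0,3],"turn":0},{"linear":[0,0,3],"turn":0}])

```text
t: 42.18
eef_pos: [550.7, -200.2, 255.9]
tcp_rot: [-3.141, -0.0, 1.671]
ft_force: [-0.1, -0.6, -1.1]
opening: 0.308
```

```bash
python3 go.py 550.8 -200.2 252 1.671
```

```text
t 42.17 pos [ 550.7 -200.2  255.9] yaw 1.6708 F [-0.1 -0.6 -1.1] op 0.308 j [-0.46  0.47  1.7   0.    0.97 -0.56]
lin [-0.0, 0.1, 3.9] turn -0.0002
```

Emit:
play_rows(targets=[{"linear":[0,0,1],"turn":0},{"linear":[0,0,2],"turn":0},{"linear":[0,0,2.5],"turn":0},{"linear":[0,0,2.5],"turn":0}])

```text
t: 42.68
eef_pos: [550.7, -200.2, 253.5]
tcp_rot: [-3.142, -0.0, 1.671]
ft_force: [0.1, 0.0, -0.7]
opening: 0.313
```

Emit:
play_rows(targets=[{"linear":[0,0,1],"turn":0},{"linear":[0,0,2],"turn":0},{"linear":[0,0,2],"turn":0}])

```text
t: 43.05
eef_pos: [550.8, -200.2, 251.4]
tcp_rot: [-3.142, -0.0, 1.671]
ft_force: [-1.0, 0.7, -1.2]
opening: 0.311
```

Emit:
play_rows(targets=[{"linear":[0,0,0.7],"turn":0},{"linear":[0,0,1],"turn":0},{"linear":[0,0,1],"turn":0}])

```text
t: 43.42
eef_pos: [550.7, -200.2, 250.5]
tcp_rot: [3.142, -0.0, 1.671]
ft_force: [-0.7, -0.1, -0.9]
opening: 0.308
```

Emit:
play_rows(targets=[{"linear":[0,0,1],"turn":0},{"linear":[0,0,1.5],"turn":0},{"linear":[0,0,1.5],"turn":0}])

```text
t: 43.8
eef_pos: [550.8, -200.2, 248.9]
tcp_rot: [-3.142, -0.0, 1.671]
ft_force: [0.5, 0.4, -0.8]
opening: 0.308
```

Emit:
play_rows(targets=[{"linear":[0,0,1],"turn":0},{"linear":[0,0,1.5],"turn":0},{"linear":[0,0,1.5],"turn":0}])

```text
t: 44.18
eef_pos: [550.8, -200.2, 247.5]
tcp_rot: [3.142, -0.0, 1.671]
ft_force: [0.3, -0.6, -1.3]
opening: 0.305
```

Emit:
play_rows(targets=[{"linear":[0,0,0.7],"turn":0},{"linear":[0,0,1.3],"turn":0},{"linear":[0,0,1.3],"turn":0}])

```text
t: 44.55
eef_pos: [550.9, -200.3, 246.6]
tcp_rot: [3.141, 0.0, 1.671]
ft_force: [-0.2, 0.5, 4.8]
opening: 0.307
```

Emit:
play_rows(targets=[{"linear":[0,0,-0.5],"turn":0},{"linear":[0,0,-0.5],"turn":0},{"linear":[0,0,-0.5],"turn":0}], hand=55)

```text
t: 44.92
eef_pos: [550.7, -200.2, 246.5]
tcp_rot: [-3.141, -0.0, 1.671]
ft_force: [0.4, 0.5, -0.5]
opening: 0.551
```

Emit:
play_rows(targets=[{"linear":[0,0,-15],"turn":0},{"linear":[0,0,-45],"turn":0},{"linear":[0,0,-45],"turn":0},{"linear":[0,0,-45],"turn":0}])

```text
t: 45.42
eef_pos: [550.6, -200.1, 291.7]
tcp_rot: [3.142, -0.0, 1.671]
ft_force: [0.6, 0.1, 0.4]
opening: 0.579
```

```bash
python3 go.py 501.5 291.9 200 1.6; python3 - <<'E'
from h import *
np.set_printoptions(precision=1,suppress=True)
p,d=snap('scene','11'); crop(p,'pics/s16.png',130,110,240,200,7)
X=withdepth('scene',d)
for nm,x,y in (("T1",558,-280),("T2",551,-200)):
    m=(abs(X[:,:,0]-x)<20)&(abs(X[:,:,1]-y)<18)&(X[:,:,2]>175)&(X[:,:,2]<212); Z=X[m][:,2]; print(nm,m.sum(),np.percentile(Z,[50,80,90,95,99]))
E
```

```text
t 45.42 pos [ 550.6 -200.1  291.7] yaw 1.6708 F [0.6 0.1 0.4] op 0.579 j [-0.46  0.44  1.66  0.    1.05 -0.56]
lin [494.4, 0.3, 91.7] turn 0.0708
T1 149 [192.4 196.4 197.3 197.8 198.2]
T2 129 [189.1 191.5 192.  192.9 193.6]
```

View pics/s16.png

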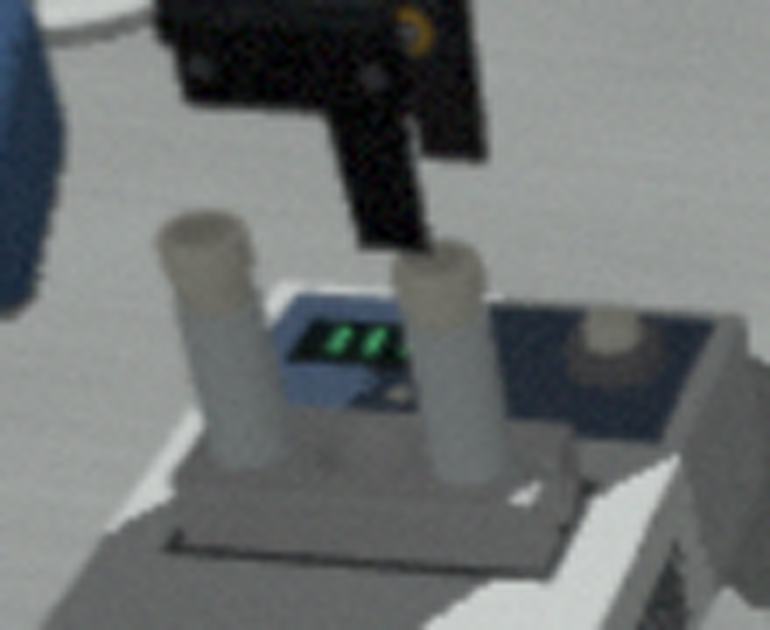

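Emit:
play_rows(targets=[{"linear":[0,0,30],"turn":0},{"linear":[0,0,42],"turn":0},{"linear":[0,0,44],"turn":0},{"linear":[0,0,44],"turn":0}])

```text
t: 45.98
eef_pos: [551.0, -200.3, 248.1]
tcp_rot: [3.141, 0.0, 1.671]
ft_force: [0.1, 0.1, 0.5]
opening: 0.58
```

Emit:
play_rows(targets=[{"linear":[0,0,0],"turn":0},{"linear":[0,0,0],"turn":0},{"linear":[0,0,0],"turn":0},{"linear":[0,0,0],"turn":0}], hand=15)

```text
t: 46.48
eef_pos: [550.9, -200.2, 248.0]
tcp_rot: [3.141, 0.0, 1.671]
ft_force: [-0.4, 0.6, 1.0]
opening: 0.307
```

Emit:
play_rows(targets=[{"linear":[0,0,-3],"turn":0},{"linear":[0,0,-8],"turn":0},{"linear":[0,0,-15],"turn":0},{"linear":[0,0,-22],"turn":0},{"linear":[0,0,-30],"turn":0},{"linear":[0,0,-40],"turn":0},{"linear":[0,0,-40],"turn":0}])

```text
t: 47.35
eef_pos: [550.9, -200.3, 288.7]
tcp_rot: [3.14, 0.001, 1.671]
ft_force: [-0.3, 0.2, -0.3]
opening: 0.311
```

```bash
python3 go.py 485.3 184.5 200 1.6; python3 - <<'E'
from h import *
p,d=snap('scene','12'); crop(p,'pics/s17.png',130,110,240,200,7)
E
```

```text
t 47.35 pos [ 550.9 -200.3  288.7] yaw 1.6708 F [-0.3  0.2 -0.3] op 0.311 j [-0.46  0.44  1.66  0.    1.04 -0.56]
lin [389.4, -26.9, 88.7] turn 0.0708
```

View pics/s17.png

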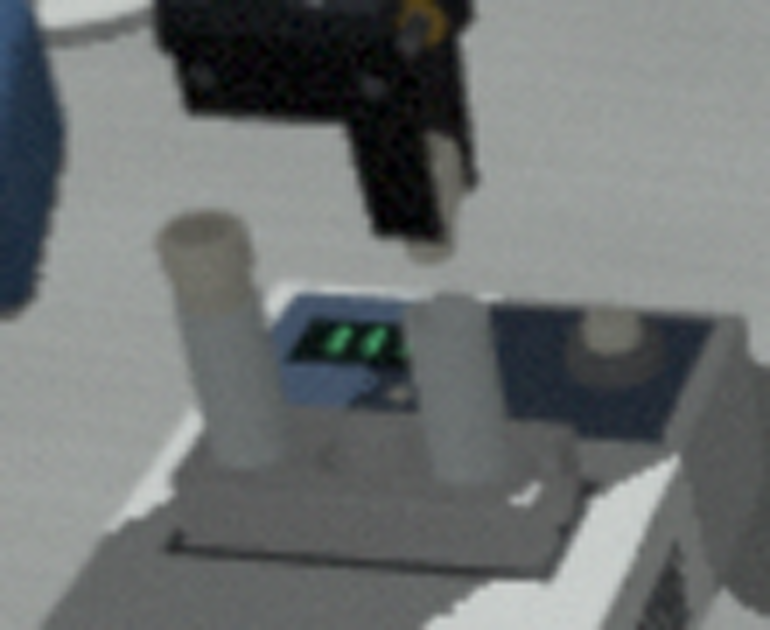

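Emit:
play_rows(targets=[{"linear":[30,-2,0],"turn":0},{"linear":[80,-6,0],"turn":0.02},{"linear":[140,-10,0],"turn":0.03},{"linear":[200,-14,5],"turn":0.04},{"linear":[260,-18,20],"turn":0.05},{"linear":[315,-22,50],"turn":0.06},{"linear":[360,-25,75],"turn":0.07},{"linear":[389.4,-26.9,89],"turn":0.07},{"linear":[389.4,-26.9,89],"turn":0.07},{"linear":[389.4,-26.9,89],"turn":0.07},{"linear":[389.4,-26.9,89],"turn":0.07}])

```text
t: 48.78
eef_pos: [485.5, 183.7, 199.2]
tcp_rot: [3.141, -0.0, 1.6]
ft_force: [-0.3, -0.5, -0.6]
opening: 0.306
```

Emit:
play_rows(targets=[{"linear":[0,0,40],"turn":0},{"linear":[0,0,75],"turn":0},{"linear":[0,0,95],"turn":0},{"linear":[0,0,102],"turn":0},{"linear":[0,0,104.5],"turn":0},{"linear":[0,0,105],"turn":0},{"linear":[0,0,105],"turn":0}])

```text
t: 49.65
eef_pos: [485.4, 184.6, 94.4]
tcp_rot: [3.141, -0.0, 1.601]
ft_force: [-0.7, 0.7, -0.1]
opening: 0.309
```

```bash
python3 go.py 485.3 184.5 93.8 1.6
```

```text
t 49.65 pos [485.4 184.6  94.4] yaw 1.6008 F [-0.7  0.7 -0.1] op 0.309 j [0.24 0.64 1.99 0.   0.51 0.21]
lin [-0.1, -0.1, 0.6] turn 0.0008
```

Emit:
play_rows(targets=[{"linear":[0,0,0.5],"turn":0},{"linear":[0,0,0.8],"turn":0},{"linear":[0,0,0.8],"turn":0}])

```text
t: 50.02
eef_pos: [485.3, 184.7, 93.8]
tcp_rot: [3.14, -0.0, 1.601]
ft_force: [-1.4, 0.1, 9.8]
opening: 0.307
```

Emit:
play_rows(targets=[{"linear":[0,0,0],"turn":0},{"linear":[0,0,0],"turn":0},{"linear":[0,0,0],"turn":0}], hand=55)

```text
t: 50.4
eef_pos: [485.1, 184.6, 92.9]
tcp_rot: [-3.142, -0.0, 1.601]
ft_force: [-0.8, 0.5, 0.6]
opening: 0.551
```

Emit:
play_rows(targets=[{"linear":[0,0,-15],"turn":0},{"linear":[0,0,-60],"turn":0},{"linear":[0,0,-100],"turn":0},{"linear":[0,0,-100],"turn":0},{"linear":[0,0,-100],"turn":0}])

```text
t: 51.02
eef_pos: [484.8, 184.5, 193.1]
tcp_rot: [3.141, -0.0, 1.601]
ft_force: [0.5, -0.2, 0.1]
opening: 0.576
```

```bash
python3 go.py 501.5 291.9 193 1.6; python3 - <<'E'
from h import *
p,d=snap('scene','13'); crop(p,'pics/s18.png',310,120,430,250,4.5)
E
```

```text
t 51.02 pos [484.8 184.5 193.1] yaw 1.6007 F [ 0.5 -0.2  0.1] op 0.576 j [0.24 0.47 1.92 0.   0.74 0.21]
lin [106.8, 19.9, 0.1] turn 0.0007
```

View pics/s18.png

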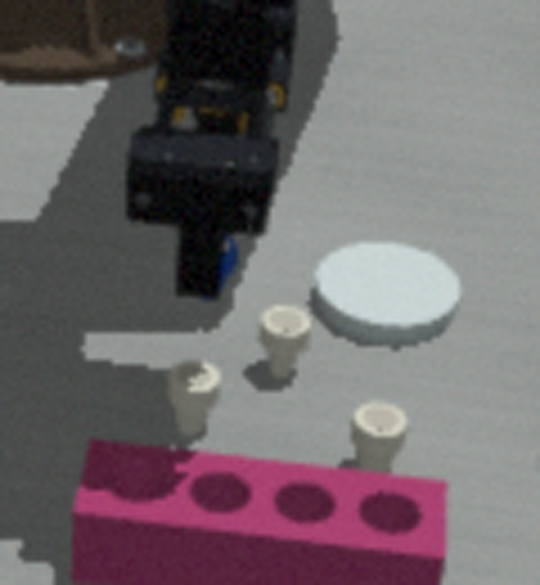

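Stopper b is back upright in its spot at (195,400); stopper a at (380,430) is off‑white with a wide plug; c at (285,345) is clearly the narrowest. Take a next.

Emit:
play_rows(targets=[{"linear":[50,9,0],"turn":0},{"linear":[90,17,0],"turn":0},{"linear":[106.8,19.9,0],"turn":0},{"linear":[106.8,19.9,0],"turn":0},{"linear":[106.8,19.9,0],"turn":0},{"linear":[106.8,19.9,40],"turn":0},{"linear":[106.8,19.9,80],"turn":0},{"linear":[106.8,19.9,94],"turn":0},{"linear":[106.8,19.9,99.8],"turn":0},{"linear":[106.8,19.9,99.8],"turn":0},{"linear":[106.8,19.9,99.8],"turn":0}])

```text
t: 52.45
eef_pos: [502.2, 292.1, 94.3]
tcp_rot: [3.14, -0.001, 1.601]
ft_force: [0.6, -0.0, -0.7]
opening: 0.576
```

Emit:
play_rows(targets=[{"linear":[0,0,0],"turn":0},{"linear":[0,0,0],"turn":0},{"linear":[0,0,0],"turn":0},{"linear":[0,0,0],"turn":0}], hand=15)

```text
t: 52.95
eef_pos: [501.8, 291.9, 93.3]
tcp_rot: [3.141, -0.0, 1.601]
ft_force: [0.2, 0.2, 1.6]
opening: 0.307
```

```bash
python3 go.py 550.8 -200.2 285 1.671
```

```text
t 52.95 pos [501.8 291.9  93.3] yaw 1.6008 F [0.2 0.2 1.6] op 0.307 j [0.41 0.69 1.83 0.   0.61 0.38]
lin [-493.4, 34.2, -191.7] turn -0.0702
```

Emit:
play_rows(targets=[{"linear":[0,0,-20],"turn":0},{"linear":[0,0,-60],"turn":0},{"linear":[0,0,-110],"turn":0},{"linear":[-20,1,-160],"turn":0},{"linear":[-65,4,-190],"turn":0},{"linear":[-120,8,-192],"turn":-0.02},{"linear":[-180,12,-192],"turn":-0.03},{"linear":[-240,17,-192],"turn":-0.04},{"linear":[-300,21,-192],"turn":-0.05},{"linear":[-360,25,-192],"turn":-0.06},{"linear":[-420,29,-192],"turn":-0.07},{"linear":[-470,32.5,-192],"turn":-0.07},{"linear":[-493.4,34.2,-192],"turn":-0.07},{"linear":[-493.4,34.2,-192],"turn":-0.07},{"linear":[-493.4,34.2,-192],"turn":-0.07},{"linear":[-493.4,34.2,-192],"turn":-0.07}])

```text
t: 54.95
eef_pos: [550.9, -198.9, 285.3]
tcp_rot: [3.142, -0.0, 1.672]
ft_force: [-0.3, -0.4, -0.2]
opening: 0.31
```

Emit:
play_rows(targets=[{"linear":[0,0,8],"turn":0},{"linear":[0,0,16],"turn":0},{"linear":[0,0,20],"turn":0},{"linear":[0,0,23],"turn":0},{"linear":[0,0,25],"turn":0},{"linear":[0,0,26],"turn":0},{"linear":[0,0,26],"turn":0}])

```text
t: 55.82
eef_pos: [550.8, -200.3, 259.2]
tcp_rot: [3.141, -0.0, 1.671]
ft_force: [0.1, 1.3, -0.3]
opening: 0.306
```

Emit:
play_rows(targets=[{"linear":[0,0,1],"turn":0},{"linear":[0,0,2],"turn":0},{"linear":[0,0,3],"turn":0},{"linear":[0,0,3],"turn":0}])

```text
t: 56.32
eef_pos: [550.8, -200.2, 256.0]
tcp_rot: [-3.141, -0.0, 1.671]
ft_force: [0.1, -0.3, -0.3]
opening: 0.309
```

```bash
python3 go.py 550.8 -200.2 252 1.671
```

```text
t 56.33 pos [ 550.8 -200.2  256. ] yaw 1.6708 F [ 0.1 -0.3 -0.3] op 0.309 j [-0.46  0.47  1.7   0.    0.97 -0.56]
lin [0.0, 0.0, 4.0] turn -0.0002
```

Emit:
play_rows(targets=[{"linear":[0,0,1],"turn":0},{"linear":[0,0,2],"turn":0},{"linear":[0,0,3],"turn":0},{"linear":[0,0,3],"turn":0}])

```text
t: 56.82
eef_pos: [550.8, -200.2, 253.0]
tcp_rot: [-3.141, -0.0, 1.671]
ft_force: [0.4, 0.5, -0.4]
opening: 0.306
```

Emit:
play_rows(targets=[{"linear":[0,0,1],"turn":0},{"linear":[0,0,1.5],"turn":0},{"linear":[0,0,1.5],"turn":0}])

```text
t: 57.2
eef_pos: [550.9, -200.3, 251.9]
tcp_rot: [3.141, 0.0, 1.671]
ft_force: [-0.1, 0.5, 3.1]
opening: 0.31
```

Emit:
play_rows(targets=[{"linear":[0,0,0.4],"turn":0},{"linear":[0,0,0.4],"turn":0}])

```text
t: 57.45
eef_pos: [550.9, -200.3, 251.5]
tcp_rot: [3.141, 0.0, 1.671]
ft_force: [-0.4, 0.5, 4.8]
opening: 0.307
```

Emit:
play_rows(targets=[{"linear":[0,0,0],"turn":0},{"linear":[0,0,0],"turn":0},{"linear":[0,0,0],"turn":0}], hand=55)

```text
t: 57.82
eef_pos: [550.7, -200.2, 251.0]
tcp_rot: [-3.141, -0.0, 1.671]
ft_force: [0.1, -0.3, -0.6]
opening: 0.552
```

Emit:
play_rows(targets=[{"linear":[0,0,-15],"turn":0},{"linear":[0,0,-55],"turn":0},{"linear":[0,0,-70],"turn":0},{"linear":[0,0,-70],"turn":0}])

```text
t: 58.32
eef_pos: [550.8, -200.3, 322.3]
tcp_rot: [3.14, 0.001, 1.671]
ft_force: [-0.9, -1.3, -0.2]
opening: 0.574
```

```bash
python3 go.py 440.5 -192.6 320 1.671; python3 - <<'E'
from h import *
np.set_printoptions(precision=1,suppress=True)
p,d=snap('scene','14'); crop(p,'pics/s19.png',130,110,240,200,7)
X=withdepth('scene',d)
for nm,x,y in (("T1",558,-280),("T2",551,-200)):
    m=(abs(X[:,:,0]-x)<20)&(abs(X[:,:,1]-y)<18)&(X[:,:,2]>175)&(X[:,:,2]<212); Z=X[m][:,2]; print(nm,m.sum(),np.percentile(Z,[50,80,90,95,99]))
E
```

```text
t 58.33 pos [ 550.8 -200.3  322.3] yaw 1.6708 F [-0.9 -1.3 -0.2] op 0.574 j [-0.46  0.41  1.62  0.    1.11 -0.56]
lin [18.6, -109.0, 2.3] turn -0.0002
T1 151 [193.2 196.5 197.6 198.  199.1]
T2 143 [192.9 196.2 196.7 197.  197.6]
```

View pics/s19.png

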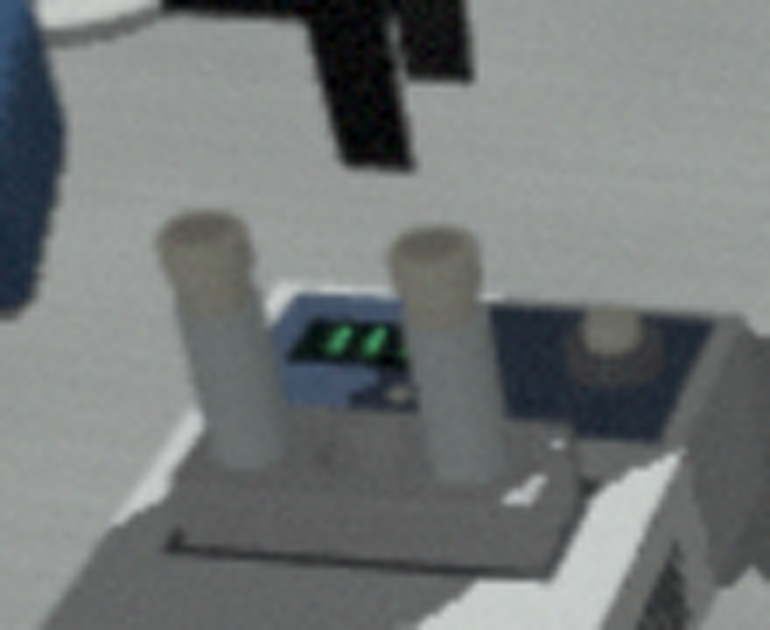

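Emit:
play_rows(targets=[{"linear":[3,-20,0],"turn":0.15},{"linear":[8,-50,0],"turn":0.32},{"linear":[14,-85,0],"turn":0.5},{"linear":[18.6,-109,0],"turn":0.68},{"linear":[18.6,-109,0],"turn":0.86},{"linear":[18.6,-109,0],"turn":1.04},{"linear":[18.6,-109,20],"turn":1.22},{"linear":[18.6,-109,50],"turn":1.4},{"linear":[18.6,-109,80],"turn":1.571},{"linear":[18.6,-109,110],"turn":1.571},{"linear":[18.6,-109,125],"turn":1.571},{"linear":[18.6,-109,125],"turn":1.571},{"linear":[18.6,-109,125],"turn":1.571}], hand=0)

```text
t: 60.0
eef_pos: [440.5, -192.6, 196.3]
tcp_rot: [-3.141, 0.0, 0.1]
ft_force: [-0.2, -0.6, -0.4]
opening: 0.003
```

```bash
python3 go.py 440.5 -192.6 180 0.1; python3 - <<'E'
from h import *
p,d=snap('scene','15'); crop(p,'pics/s20.png',130,60,270,200,5)
E
```

```text
t 60.00 pos [ 440.5 -192.6  196.3] yaw 0.0998 F [-0.2 -0.6 -0.4] op 0.003 j [-0.55  0.43  2.01  0.    0.71  0.92]
lin [0.0, 0.0, 16.3] turn -0.0002
```

View pics/s20.png

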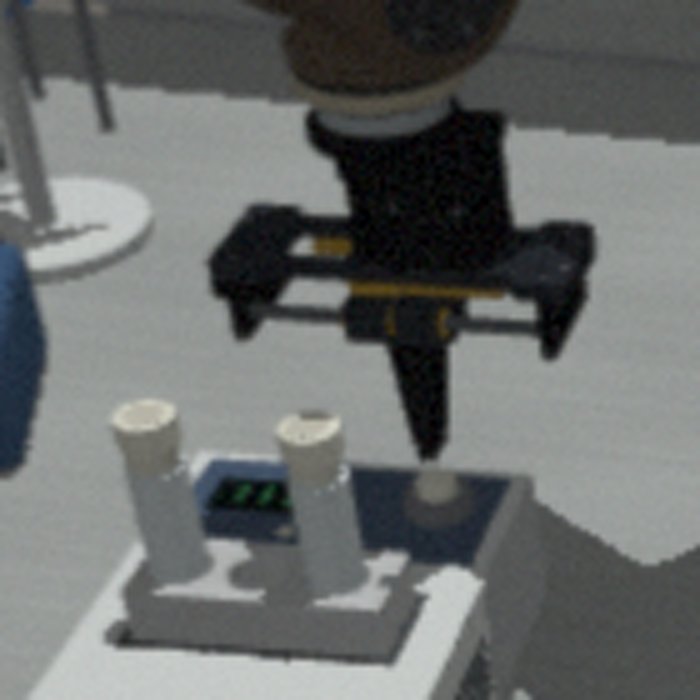

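Emit:
play_rows(targets=[{"linear":[0,0,8],"turn":0},{"linear":[0,0,14],"turn":0},{"linear":[0,0,16],"turn":0},{"linear":[0,0,18],"turn":0},{"linear":[0,0,20],"turn":0},{"linear":[0,0,20],"turn":0}])

```text
t: 60.8
eef_pos: [440.4, -192.5, 176.2]
tcp_rot: [-3.141, 0.0, 0.1]
ft_force: [-2.1, 1.3, 2.9]
opening: 0.008
```

Emit:
play_rows(targets=[{"linear":[0,0,1],"turn":0},{"linear":[0,0,2],"turn":0},{"linear":[0,0,2],"turn":0}])

```text
t: 61.18
eef_pos: [440.4, -192.5, 174.2]
tcp_rot: [-3.141, 0.0, 0.1]
ft_force: [-2.2, 1.1, 3.1]
opening: 0.004
```

Emit:
play_rows(targets=[{"linear":[0,0,1],"turn":0},{"linear":[0,0,1.5],"turn":0},{"linear":[0,0,1.5],"turn":0}])

```text
t: 61.55
eef_pos: [440.5, -192.5, 173.6]
tcp_rot: [3.141, -0.0, 0.1]
ft_force: [-5.8, 3.0, 17.5]
opening: 0.005
```

Emit:
play_rows(targets=[{"linear":[0,0,0],"turn":0},{"linear":[0,0,0],"turn":0}])

```text
t: 61.8
eef_pos: [440.4, -192.5, 173.6]
tcp_rot: [3.141, -0.0, 0.1]
ft_force: [-5.5, 3.1, 18.3]
opening: 0.009
```

Emit:
play_rows(targets=[{"linear":[0,0,-5],"turn":0},{"linear":[0,0,-20],"turn":0},{"linear":[0,0,-60],"turn":0},{"linear":[0,0,-110],"turn":0},{"linear":[-40,0,-130],"turn":0},{"linear":[-40,0,-130],"turn":0}])

```text
t: 62.55
eef_pos: [399.8, -196.8, 304.2]
tcp_rot: [3.139, -0.003, 0.099]
ft_force: [0.2, 0.7, 0.5]
opening: 0.007
```

```bash
python3 go.py; python3 - <<'E'
from h import *
np.set_printoptions(precision=1,suppress=True)
p,d=snap('scene','16'); crop(p,'pics/s21.png',120,90,430,300,2.55); crop(p,'pics/s22.png',140,110,240,190,7)
X=withdepth('scene',d)
for nm,x,y in (("T1",558,-280),("T2",551,-200)):
    m=(abs(X[:,:,0]-x)<20)&(abs(X[:,:,1]-y)<18)&(X[:,:,2]>175)&(X[:,:,2]<212); Z=X[m][:,2]; print(nm,m.sum(),np.percentile(Z,[50,80,90,95,99]))
E
```

```text
t 62.55 pos [ 399.8 -196.8  304.2] yaw 0.0988 F [0.2 0.7 0.5] op 0.007 j [-0.61  0.22  1.96  0.    0.96  0.87]
T1 153 [192.8 196.4 197.1 197.5 198.5]
T2 146 [193.1 196.5 197.  197.6 198.5]
```

View pics/s21.png

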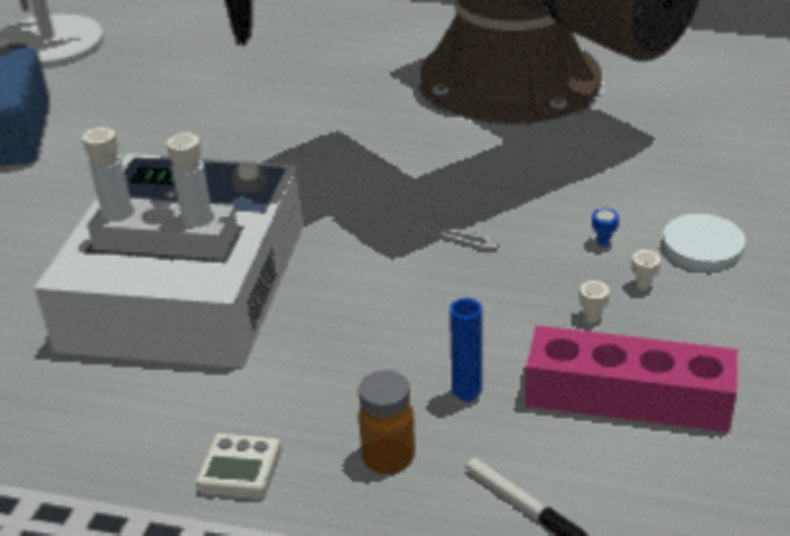

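View pics/s22.png

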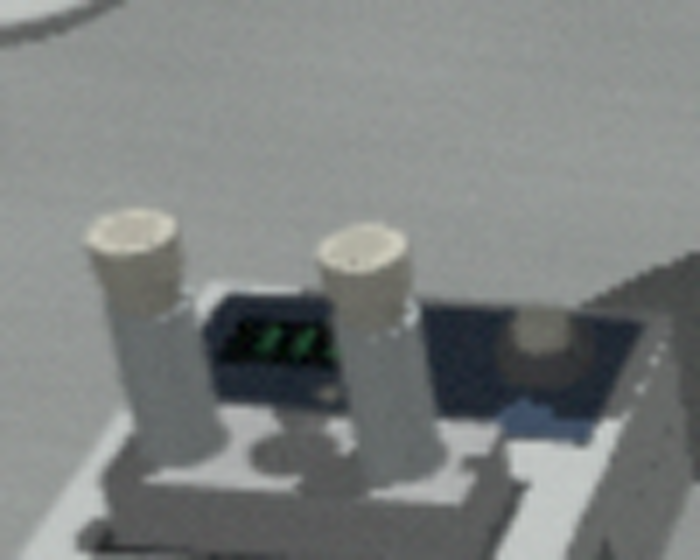

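```bash
python3 - <<'E'
from h import *
np.set_printoptions(precision=2,suppress=True)
p,d=snap('top','16'); 
crop(p,'pics/t20.png',420,140,540,270,4.5)
for n in ('scene','top'):
    pp,dd=load(n,'16'); X=withdepth(n,dd)
    for nm,x,y in (("T1",558.5,-279.8),("T2",550.8,-200.2)):
        m=(np.hypot(X[:,:,0]-x,X[:,:,1]-y)<13)&(abs(X[:,:,2]-197)<5); P=X[m]
        A=np.c_[P[:,:2]-[x,y],np.ones(len(P))]; s,*_=np.linalg.lstsq(A,P[:,2],rcond=None); r=P[:,2]-A@s
        print(n,nm,len(P),"slope deg",np.degrees(s[:2]),"z",s[2],"sd",r.std(), P[:,:2].mean(0))
    m=(abs(X[:,:,2]-110)<5)&(abs(X[:,:,0]-554)<20)&(abs(X[:,:,1]+240)<55); print(n,"block top",np.median(X[m][:,2]),m.sum())
    m=(abs(X[:,:,2]-80)<5)&(X[:,:,0]>600)&(X[:,:,0]<630)&(abs(X[:,:,1]+240)<55); print(n,"case top",np.median(X[m][:,2]),m.sum())
E
```

```text
scene T1 49 slope deg [-2.25 -0.52] z 196.42938715535652 sd 1.2457038513305065 [ 559.52 -279.05]
scene T2 51 slope deg [-2.54  1.03] z 196.20121648411939 sd 1.2391400208924774 [ 551.95 -200.36]
scene block top 109.27722741294463 239
scene case top 79.38723951407434 342
top T1 112 slope deg [1.23 1.6 ] z 197.32347897835442 sd 1.318388546924515 [ 558.45 -279.75]
top T2 117 slope deg [ 1.63 -0.85] z 197.04046952692428 sd 1.3463385490327084 [ 550.9  -199.95]
top block top 109.76711332233106 294
top case top 80.0219191284458 523
```

View pics/t20.png

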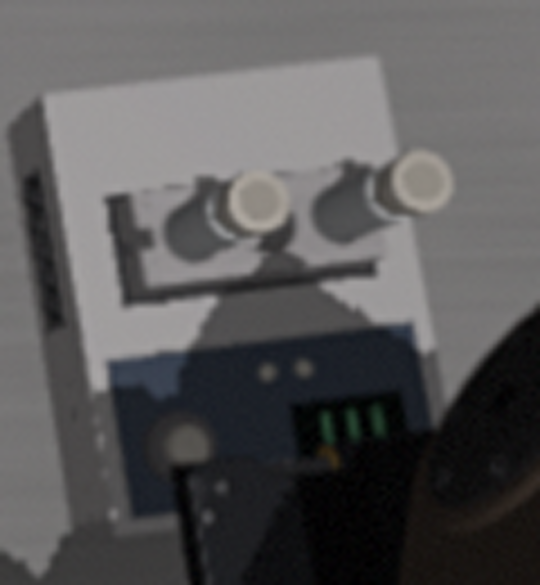

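```bash
python3 -c "
from cell import env
print(env.job_done())"
```

```text
the job is handed in; nothing more can be done
None
```

The job is done and handed in at about 63 s: block home, both tubes stoppered and standing in it, and the start button pressed last.

- **Block:** It dropped onto its key with no jiggling needed. Its top measured 30 mm above the case in both cameras, which is fully home.
- **Tubes:** Only two tubes were in the rack, and I stood them in the wells at y −44 and +36. I didn't work out which letters they carry.
- **Stoppers:** The first one I tried fitted the tube at −44. The first one tried in the tube at +36 sank to the one-size-too-wide height, so I took it out, stood it back in its place, and put in another.
    - Both final heads measured about 197 mm, against 197 expected for the right fit.
    - They stand straight to within about 2 to 3°, roughly the limit of the depth noise.
- **Start button:** I pressed it until it hit its stop, about 6 mm down with the wrist force rising to 18 N, then backed off. There is no direct reading of the button's travel, so this rests on the tool position and force.

In the last picture the bystanders in view, the unused stoppers and the blue look-alikes all stood in place; the tip box was out of that crop, and the arm never worked near it. No check failed. The only disagreement was the fitted slope of the stopper heads, which differed by 3 to 4° between the two cameras, again about the size of the depth noise.

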